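# Clear the chocolate plug from an outlet tube

### The arm

A 6-joint arm with a two-finger parallel gripper is mounted at the origin on the work surface. World frame = base frame: x ahead of the robot, y to its left, z up, the work surface at z = 0. Lengths are in m, angles in degrees, forces in N, time in s.
With the tool pointing down it reaches from about 0.275 to 1 m from the base axis. Payload 8.4 kg.
Tool frame: the origin (TCP) lies midway between the tips of the shut fingers; the grasp point (between the pads) lies 19 mm behind it; z points along the fingers, y is the line along which they close (so a half turn about z gives the same grasp; the last joint's range is limited). The gripper opens to 85 mm and grips with 20 to 120 N. Pads are 22 mm wide; open, the fingers measure 114 mm over their backs; the gripper's body (76 mm by 85 mm) begins 54 mm behind the grasp point. The pads swing forward as they close: fully open they stand 13 mm farther back than shut.
Start: joints at [65.581, 20.225, 93.587, -0, 66.188, -0.138], TCP at [0.257, 0.57, 0.231] pointing down, gripper open.
Joint ranges: [-150.9, 150.9], [-52.94, 120.26], [3.33, 152.33], [-74.26, 254.26], [0, 154.13], [-172.89, 172.89]. Speed limits (degrees/s): [127.2, 127.2, 159.86, 180, 180, 180].

### API

Orientations are given as [roll, pitch, yaw] about the fixed x, y, z axes, in that order (R = Rz(yaw) Ry(pitch) Rx(roll)).
In Python, from plant import arm gives the robot as it stands.
- The arm moves only by the tool step_arm, never from a script. Its argument "moves" is a list of rows, each an object of numbers: "x", "y", "z": the shift along the tool's x, y, z in m; "wx", "wy", "wz": the turn, a rotation vector about the tool's x, y, z in rad; "jaw": the finger opening in m, from 0 to 0.0854. In form: [{"x": .., "y": .., "z": .., "wx": .., "wy": .., "wz": .., "jaw": ..}, ...]. A call has 1 to 12 rows; each row is the pose to reach, as a shift and turn from the pose commanded when the call began, along the tool's axes at that moment; what a row does not reach only later rows make up. A row lasts 1/10 s, in which the tool goes at most 50 mm and 8.59 degrees, less where a joint would pass 70% of its speed; a pose out of reach is approached as far as the arm can. A call with a gripper value outside its range is refused whole. The fingers move at their own pace and stop on an object; "newtons" is the grip in N (left out, the last holds). Time passes only in rows, so rows that repeat a pose let the fingers close. It gives the time, the measured TCP pose, the force, the opening and the grip force at its end, in the units of the state.
- arm.sense(): the state, without advancing time (a new reading comes with each control period).
- arm.grab_frame(name): name is "side" or "top"; returns a dict with "image" (384x512x3 uint8, red, green, blue), "z_map" (384x512 float32, m along the optical axis (not along the pixel's ray), 0 where there is no reading), "vfov" (degrees; the focal length in pixels is half the picture's height over the tangent of half this angle, whatever the lens; pixels are square), "cx", "cy" (the principal point, pixels), "k1" (the pictures are not rectified: a ray, as slopes to the right and down, at radius r is drawn at 1 + k1 r^2 times it, then the intrinsics apply), "camera_from_world" (4x4, takes a point from world to camera coordinates). Camera axes: x right, y down, z forward; pixel columns grow to the right and rows downward; lengths in m; the calibration is good to about 2 mm. A picture is of the moment at which its call begins.
- arm.close_job(): hands the job in; it is judged then, once.
The state is a dict: "clock": time; "joint_positions": joint angles; "dq": joint speeds; "effort": joint torques, N m; "eef_pos": TCP position; "ee_rot": TCP orientation; "contact_force": force on the tool from outside, world axes, zero at the start; "ft_torque": the same for the moment, N m; "finger_gap": opening from 0.0 (shut) to 1.0 (fully open); "finger_force": force on a finger pad.
Only numpy, scipy, OpenCV 4.12 (cv2) and the standard library are available. Lean on these libraries where they do the work, as an engineer would, in place of code of your own. Each camera call takes 0.05 s, during which the arm holds its last target. There are 200 camera calls.

### The job

A plug of set chocolate is stuck in the steel outlet tube on the stand. Take the wooden dowel from its rest, push the plug out of the far end of the tube so that it drops onto the hinged catch tray, and lay the dowel back on its rest; then tip the tray up so that the plug goes into the pan, and let the tray back down. Leave the jar, the cup and the scraper where they are.

Things in the scene. Friction and masses are not known exactly. Their poses are not given: they have to be found in the camera images.
- stand: Dark steel stand, fixed to the table, carrying the tube and the catch tray; base 250 x 100 x 8 (all sizes here in mm). Origin on the table exactly below the outlet end of the tube. x: level, along the tube, the direction in which the plug is pushed; y: level, towards the tray's handle side (the robot's side); z up. Two thin hinge posts, 108 high, stand beside the tray.
- tube_in (a point): Centre of the tube's open inlet end, where the dowel goes in, 180 above the table. Axes as the stand's: x points along the tube into the bore. The tube is a level steel pipe 80 long, outer diameter 52 (58 over the clamp bands), bore 44 diameter, held on two posts below.
- tube_out (a point): Centre of the tube's open outlet (far) end, 80 beyond tube_in along x, 180 above the table. The tray lies beyond it, about 80 lower.
- plug: Dark brown cylinder of set chocolate, 40 diameter, 40 long, about 65 g, stuck inside the tube somewhere near its middle. Origin at its centre, x along its axis. It grips the bore until its rear end is about at the outlet: moving it takes a steady push of about 7 to 13 N, and it stays put when the push stops. When out it falls about 60 onto the tray and may roll there.
- dowel: Plain round pale wooden dowel, 22 diameter, 220 long, 60 g, both ends alike, lying level in its rest. Origin at its centre, x along its axis, pointing the way that the tube's x does to within about 0.6 rad as it starts. It goes through the tube with 11 all round; in the upper half of the bore a sprung rubber wiper hangs down to 16 above the axis.
- rest: White plastic dowel rest fixed to the table: base 210 x 60 x 12 with two V saddles, 12 thick, at x = -90 and +90 that reach to 54 above the table and 25 to either side. Origin on the table below its centre, x along the lying dowel; the dowel's axis lies 50 above the table when seated. The gap between the saddles is free for the fingers, down to the 12 high base.
- tray (a joint): Angle (rad) of the catch tray: 0 at rest, where its floor slopes 0.1 rad down towards the handle; grows as the handle is lifted, up to 1.15. Light (0.35 kg in all), with a damped hinge; it sinks back to 0 by itself when let go. Friction may hold the plug on the tray until about 0.8 rad.
- tray_handle (a point): Middle of the tray's round handle bar: 10 diameter, 90 long, parallel to the tube, about 136 above the table at rest, a leg at each end, free between. It is 140 out from the hinge axis, 50 above the tray floor, 38 out from the tray's back wall and 28 above that wall's top. It moves on an arc about tray_hinge; pinched from above, it turns between the fingers.
- tray_hinge (a point): Point on the tray's hinge axis opposite the handle, 100 above the table. x along the hinge axis (as the tube's x), y along the tray floor to the handle, z square to the floor. The steel tray floor runs from y = -35 (open pouring lip over the pan) to y = 102 (wall 22 high) and is 150 wide along x, with low walls at its sides.
- pan: Open aluminium pan beside the stand on the side away from the handle, under the pouring lip, 260 (x) x 170 (y) x 55 high, walls 4, 0.9 kg, loose. Origin at the centre of its underside; x about along the tube.
- jar: Closed jar with a metal lid, 70 diameter, 110 high, standing; bystander. Origin under its centre.
- cup: Steel cup, 80 diameter at the rim, 80 high, standing; bystander. Origin under its centre.
- scraper: Spatula-like scraper 200 long, lying on the table beyond the dowel rest; bystander. Origin on the table near its middle, x along it towards the blade.
There are look-alikes about, which are no part of the job. There is more than one size of the rest; the one meant has the size given above. Of the things shaped like the dowel, the wooden one is meant.

How it is judged (in metres and radians):
On the way, in this order (a step that is already met when the one before it is completed fails the run):
1. the plug has dropped out of the far end, with the dowel in the tube (x of dowel in the frame of tube_in between -0.07 and 0.06 m and y of dowel in the frame of tube_in between -0.03 and 0.03 m and z of dowel in the frame of tube_in between -0.03 and 0.03 m and angle between the x axis of dowel and the x axis of tube_in, either way round below 0.3 rad and x of plug in the frame of stand between 0 and 0.2 m and height (world z) of plug below 0.15 m), for 0.05 s.
2. the plug lies still on the tray, which is down (x of plug in the frame of tray_hinge between -0.08 and 0.08 m and y of plug in the frame of tray_hinge between -0.03 and 0.105 m and z of plug in the frame of tray_hinge between 0 and 0.05 m and value of joint tray below 0.1 rad and linear speed of plug below 0.05 m/s and not (x of dowel in the frame of tube_in between -0.07 and 0.06 m and y of dowel in the frame of tube_in between -0.03 and 0.03 m and z of dowel in the frame of tube_in between -0.03 and 0.03 m and angle between the x axis of dowel and the x axis of tube_in, either way round below 0.3 rad)), for 0.1 s.
3. the tray is tipped up (over 0.4 rad), the dowel being back on its rest (value of joint tray above 0.4 rad and x of dowel in the frame of rest between -0.05 and 0.05 m and y of dowel in the frame of rest between -0.012 and 0.012 m and z of dowel in the frame of rest between 0.04 and 0.06 m), for 0.05 s.
At the end, for the whole second after the job is handed in: The plug lies still inside the pan (its centre within the pan's walls and below the rim), the pan is upright, the tray is down again (within 0.12 rad), and the dowel lies still in both saddles of its rest (centre within 50 mm lengthwise, 12 mm sideways and 10 mm in height of its seat) (x of plug in the frame of pan between -0.13 and 0.13 m and y of plug in the frame of pan between -0.085 and 0.085 m and z of plug in the frame of pan between 0 and 0.055 m and linear speed of plug below 0.05 m/s and value of joint tray below 0.12 rad and x of dowel in the frame of rest between -0.05 and 0.05 m and y of dowel in the frame of rest between -0.012 and 0.012 m and z of dowel in the frame of rest between 0.04 and 0.06 m and linear speed of dowel below 0.03 m/s and angle between pan's own z axis and vertical below 0.1 rad); the robot touches nothing.
It fails at once if the jar is moved by more than 40 mm (distance of jar from where it was at the start of the episode above 0.04 m).
It fails at once if the cup is moved by more than 40 mm (distance of cup from where it was at the start of the episode above 0.04 m).
It fails at once if the scraper is moved by more than 40 mm (distance of scraper from where it was at the start of the episode above 0.04 m).
It also fails if it takes over 67 s, if anything falls off the work surface, if the arm or the gripper's body presses on something with over 40 N, if the wrist force passes 120 N, or if a joint passes its speed limit or range.

## Working session

There is one attempt and no reset: what is moved stays moved. The work goes in short steps, Python scripts to look and compute and a tool call to move; the robot and the scene stay as the last step left them, time stands still between calls to the robot, and variables do not carry over. Pictures are saved under pics/ and viewed, at most 10 in all, crops included, and the job is handed in when it is done.

Besides the shell and the picture viewer there is one more tool, called after "Emit:" as a command line: name --argument value ..., lists and objects as JSON in quotes. step_arm: Moves the arm, as the interface text tells. Its arguments: {"type":"object","properties":{"moves":{"type":"array"},"newtons":{"type":"number"}},"required":["moves"]}

```bash
mkdir -p pics; ls
cat > h.py <<'E'
import numpy as np, cv2, pickle
from plant import arm
def grab(n,tag):
    f=arm.grab_frame(n); pickle.dump(f,open(f'{tag}.pkl','wb')); cv2.imwrite(f'pics/{tag}.png',f['image'][:,:,::-1]); return f
def load(tag): return pickle.load(open(f'{tag}.pkl','rb'))
def K(f):
    F=192/np.tan(np.radians(f['vfov']/2)); return np.array([[F,0,f['cx']],[0,F,f['cy']],[0,0,1.]])
def ray(f,uv):
    p=np.array(uv,float).reshape(-1,1,2); return cv2.undistortPoints(p,K(f),np.array([f['k1'],0,0,0.])).reshape(-1,2)
def w(f,uv,z=None):
    """world pts from pixels: by depth map, or on plane height z"""
    s=ray(f,uv); T=np.linalg.inv(f['camera_from_world']); out=[]
    for (a,b),(u,v) in zip(s,np.array(uv).reshape(-1,2)):
        d=T[:3,:3]@[a,b,1]; o=T[:3,3]
        t=(z-o[2])/d[2] if z is not None else float(np.median(f['z_map'][int(v)-1:int(v)+2,int(u)-1:int(u)+2]))
        out.append(o+d*t)
    return np.round(np.array(out),4)
def proj(f,P):
    P=np.array(P,float).reshape(-1,3); M=f['camera_from_world']
    return cv2.projectPoints(P,cv2.Rodrigues(M[:3,:3])[0],M[:3,3],K(f),np.array([f['k1'],0,0,0.]))[0].reshape(-1,2)
def crop(f,x0,y0,x1,y1,tag,s):
    cv2.imwrite(f'pics/{tag}.png',cv2.resize(f['image'][y0:y1,x0:x1,::-1],None,fx=s,fy=s,interpolation=cv2.INTER_CUBIC))
E
python3 - <<'E'
from h import *
a=grab('side','s0');b=grab('top','t0')
cv2.imwrite('pics/both.png',cv2.resize(np.vstack([a['image'],b['image']])[:,:,::-1],(400,600)))
for f in(a,b): print(f['vfov'],f['k1'],np.linalg.inv(f['camera_from_world']).round(3).tolist())
print(arm.sense())
E
```

```text
pics
51.925994096737234 -0.10128983327901785 [[0.971, -0.16, 0.179, 0.295], [-0.239, -0.572, 0.784, -0.971], [-0.022, -0.804, -0.594, 0.822], [0.0, 0.0, 0.0, 1.0]]
48.65363921965305 -0.023115996577719983 [[-0.008, -0.987, 0.161, 0.216], [-1.0, 0.012, 0.022, -0.083], [-0.023, -0.161, -0.987, 1.751], [0.0, 0.0, 0.0, 1.0]]
{'clock': 0.1, 'joint_positions': array([ 6.55809705e+01,  2.02592584e+01,  9.36232224e+01,  6.74125975e-04,
        6.61886034e+01, -1.36708783e-01]), 'dq': array([ 0.06410693, -0.15020456, -0.06273307, -0.04781587,  0.00988651,
        0.01498418]), 'effort': array([ 4.96672073e-04, -6.06362772e+01, -3.42816639e+01,  1.57200398e-04,
        4.02741192e-03,  5.80769992e-06]), 'eef_pos': array([0.25683754, 0.56933305, 0.23064058]), 'ee_rot': array([-1.79928917e+02, -7.86012305e-04,  1.55717406e+02]), 'contact_force': array([-0.14627817, -1.11841005,  0.01591541]), 'ft_torque': array([ 0.01052199, -0.04622989,  0.02227504]), 'finger_force': 0.0, 'finger_gap': 1.0005182357606281}
```

View pics/s0.png

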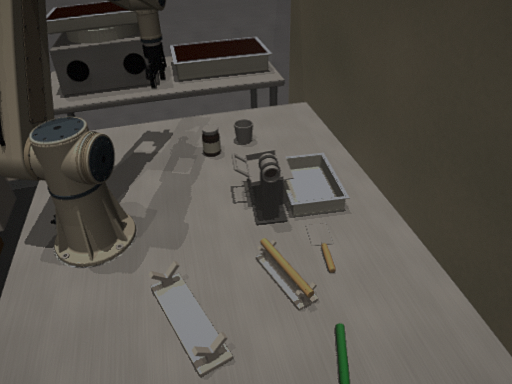

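View pics/t0.png

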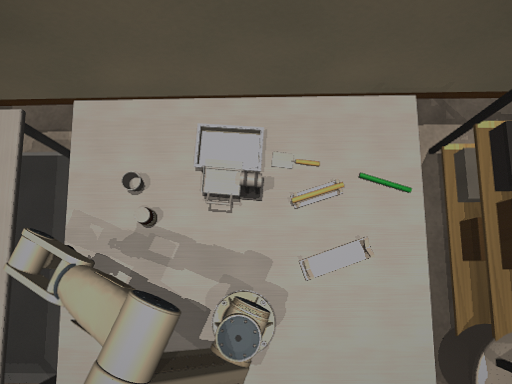

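The top view shows the tube at (252,180), tray (222,183), handle (220,208), pan (230,148), jar (147,216), cup (133,182) and scraper (295,160). There are three look-alike pairings:
- **Dowels:** the wooden one at (318,191) and a green one at (385,182).
- **Rests:** the one under the wooden dowel at (318,193) and an empty, larger one at (335,258).

The wooden dowel on the smaller rest fits. I'll check the sizes and confirm in a crop.

Run:
```python
from h import *
b=load('t0'); crop(b,185,115,355,285,'tc',3.5)
a=load('s0'); crop(a,220,110,360,310,'sc',3)
```

```text
(no output)
```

View pics/tc.png

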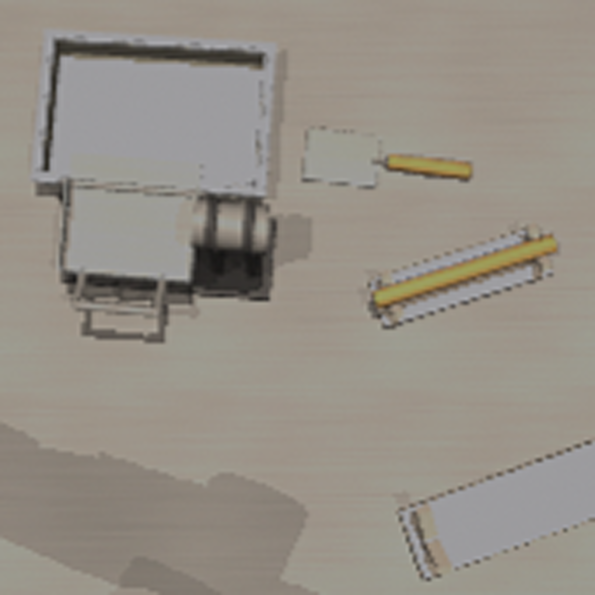

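View pics/sc.png

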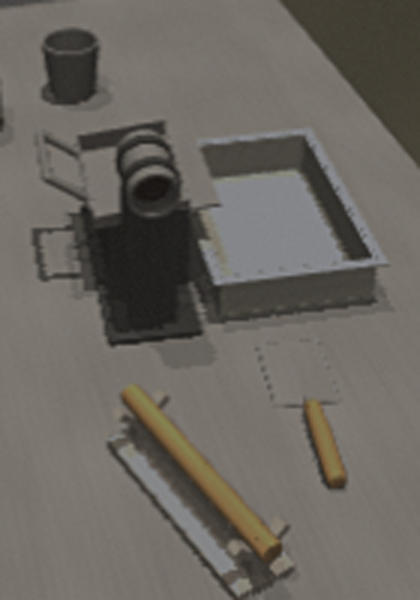

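The crop confirms the wooden dowel lies on the small rest, ends near crop (377,298) and (556,243); the tube inlet end is at crop (272,228), outlet at (192,222). Now I'll measure.

```bash
cat >> h.py <<'E'
def cloud(f,x0,y0,x1,y1):
    uu,vv=np.meshgrid(np.arange(x0,x1),np.arange(y0,y1)); uv=np.c_[uu.ravel(),vv.ravel()]
    d=f['z_map'][uv[:,1],uv[:,0]]; s=ray(f,uv); T=np.linalg.inv(f['camera_from_world'])
    P=(np.c_[s,np.ones(len(s))]*d[:,None])@T[:3,:3].T+T[:3,3]; return P[d>0],uv[d>0]
E
python3 - <<'E'
from h import *
b=load('t0');a=load('s0')
c=lambda *p:[(185+u/3.5,115+v/3.5) for u,v in p]
s=lambda *p:[(220+u/3,110+v/3) for u,v in p]
d=w(b,c((377,298),(556,243)),.052);print('dowel top',d,np.linalg.norm(d[0]-d[1]))
d=w(a,s((131,392),(270,550)),.052);print('dowel side',d,np.linalg.norm(d[0]-d[1]))
print('rest base',w(b,c((388,327),(552,275),(367,283)),.012))
r=w(b,[(300,258),(307,278),(371,257)],.012);print('big rest',np.linalg.norm(r[1]-r[2]))
print('inlet/outlet top',w(b,c((272,226),(192,222)),.18)); print('inlet side',w(a,s((153,189)),.18))
print('handle',w(b,c((84,333),(163,339)),.136),w(a,s((37,133),(50,178)),.136))
print('pan rim',w(b,c((46,33),(277,43),(36,188),(272,198)),.055))
print('stand base inlet edge', w(a,s((107,342),(203,333)),.008))
for n,f,box,lo in(('top',b,(235,165,268,195),.16),('side',a,(252,150,284,184),.16)):
    P,_=cloud(f,*box);P=P[(P[:,2]>lo)&(P[:,2]<.23)];print(n,len(P),P.min(0),P.max(0))
    Q=P[P[:,2]>P[:,2].max()-.012];print(Q.mean(0),np.linalg.svd(Q-Q.mean(0))[2][0])
for n,f,box in(('top',b,(285,175,350,212)),('side',a,(255,235,320,300))):
    P,_=cloud(f,*box);P=P[(P[:,2]>.048)&(P[:,2]<.075)];
    m=P[:,2]>.056;Q=P[m];print('dow',n,len(P),P[:,2].max(),Q.mean(0),np.linalg.svd(Q-Q.mean(0))[2][0])
E
```

```text
dowel top [[ 0.482  -0.2028  0.052 ]
 [ 0.5441 -0.4115  0.052 ]] 0.2177431973679086
dowel side [[ 0.4855 -0.2007  0.052 ]
 [ 0.5478 -0.4068  0.052 ]] 0.21531024127987966
rest base [[ 0.4535 -0.2177  0.012 ]
 [ 0.5133 -0.4129  0.012 ]
 [ 0.5063 -0.1942  0.012 ]]
big rest 0.272736814530052
inlet/outlet top [[ 0.5418 -0.0825  0.18  ]
 [ 0.5473  0.0038  0.18  ]]
inlet side [[ 0.5443 -0.0654  0.18  ]]
handle [[0.4337 0.1253 0.136 ]
 [0.4261 0.0384 0.136 ]] [[0.4672 0.1373 0.136 ]
 [0.4634 0.0454 0.136 ]]
pan rim [[ 0.8065  0.1847  0.055 ]
 [ 0.7896 -0.091   0.055 ]
 [ 0.6168  0.1938  0.055 ]
 [ 0.6011 -0.0829  0.055 ]]
stand base inlet edge [[ 0.4911 -0.079   0.008 ]
 [ 0.5906 -0.0918  0.008 ]]
top 306 [ 0.51338322 -0.07635945  0.17119257] [0.57510565 0.00356967 0.21530608]
[ 0.54280774 -0.03488225  0.20764818] [-0.10347218 -0.99462976 -0.00226817]
side 482 [ 0.51535489 -0.08359284  0.16001329] [0.57653329 0.00685127 0.21258986]
[ 0.54512994 -0.04195185  0.20584481] [-0.08950364 -0.99594603 -0.00897767]
dow top 327 0.07195383929519417 [ 0.5128887  -0.29940033  0.06056594] [-0.29482087  0.95555083  0.00180524]
dow side 712 0.0654793130423319 [ 0.51688985 -0.31533002  0.05994756] [ 0.29865023 -0.95435953  0.00243466]
```

Run:
```python
from h import *
b=load('t0');a=load('s0')
for n,f,box in(('top',b,(203,190,240,217)),('side',a,(226,148,262,185))):
    P,uv=cloud(f,*box);m=(P[:,2]>.11)&(P[:,2]<.16);P=P[m];uv=uv[m]
    print(n,len(P)); i=np.argsort(P[:,0])[:40]; print(np.c_[uv[i],P[i].round(3)][::2].tolist())
s=lambda *p:[(220+u/3,110+v/3) for u,v in p]
print(w(a,s((37,232),(40,277)),0))
# tube rows: width profile for top view, z>.16
P,uv=cloud(b,228,165,275,195);m=(P[:,2]>.165)&(P[:,2]<.23)
for u in range(236,266,2):
    q=P[m&(uv[:,0]==u)]
    if len(q):print(u,q.mean(0).round(3),q[:,0].min().round(3),q[:,0].max().round(3),len(q))
```

```text
top 125
[[224.0, 204.0, 0.455, 0.067, 0.146], [230.0, 204.0, 0.456, 0.044, 0.139], [226.0, 204.0, 0.457, 0.06, 0.138], [220.0, 204.0, 0.457, 0.083, 0.139], [229.0, 204.0, 0.457, 0.048, 0.134], [221.0, 204.0, 0.458, 0.08, 0.133], [225.0, 203.0, 0.459, 0.063, 0.148], [216.0, 203.0, 0.46, 0.097, 0.146], [224.0, 203.0, 0.46, 0.067, 0.143], [227.0, 203.0, 0.46, 0.056, 0.142], [217.0, 203.0, 0.46, 0.094, 0.143], [209.0, 203.0, 0.46, 0.125, 0.144], [212.0, 203.0, 0.46, 0.113, 0.143], [215.0, 203.0, 0.461, 0.102, 0.139], [218.0, 203.0, 0.461, 0.091, 0.138], [222.0, 203.0, 0.461, 0.075, 0.135], [211.0, 203.0, 0.461, 0.118, 0.138], [208.0, 203.0, 0.462, 0.13, 0.135], [217.0, 202.0, 0.463, 0.094, 0.146], [208.0, 202.0, 0.464, 0.128, 0.146]]
side 198
[[234.0, 168.0, 0.456, 0.05, 0.139], [235.0, 170.0, 0.457, 0.042, 0.137], [235.0, 169.0, 0.458, 0.043, 0.14], [234.0, 165.0, 0.459, 0.065, 0.141], [233.0, 162.0, 0.459, 0.084, 0.14], [236.0, 170.0, 0.46, 0.04, 0.138], [236.0, 169.0, 0.461, 0.041, 0.141], [235.0, 165.0, 0.461, 0.057, 0.145], [236.0, 168.0, 0.461, 0.044, 0.142], [236.0, 167.0, 0.462, 
[... 192 characters left out ...]
0.142], [237.0, 168.0, 0.464, 0.043, 0.142], [232.0, 155.0, 0.464, 0.128, 0.14], [235.0, 162.0, 0.465, 0.08, 0.142], [232.0, 154.0, 0.466, 0.133, 0.14], [235.0, 161.0, 0.466, 0.085, 0.142]]
[[ 0.4594  0.1393  0.    ]
 [ 0.4465  0.055  -0.    ]]
240 [0.541 0.002 0.201] 0.523 0.564 13
242 [ 0.543 -0.005  0.2  ] 0.523 0.569 14
244 [ 0.54  -0.013  0.203] 0.518 0.567 15
246 [ 0.542 -0.02   0.2  ] 0.519 0.575 16
248 [ 0.542 -0.028  0.201] 0.52 0.57 14
250 [ 0.54  -0.035  0.202] 0.52 0.563 13
252 [ 0.539 -0.043  0.199] 0.518 0.565 14
254 [ 0.536 -0.05   0.201] 0.515 0.563 15
256 [ 0.538 -0.058  0.202] 0.513 0.568 16
258 [ 0.538 -0.065  0.201] 0.516 0.566 14
260 [ 0.538 -0.072  0.201] 0.515 0.565 14
```

```bash
cat >> h.py <<'E'
from scipy.spatial.transform import Rotation as Ro
def to(*targets):
    s=arm.sense(); R=Ro.from_euler('xyz',s['ee_rot'],degrees=True)
    print('t',round(s['clock'],2),'tcp',s['eef_pos'].round(4),s['ee_rot'].round(2),'F',np.round(s['contact_force'],1),'gap',round(s['finger_gap'],3),round(s['finger_force'],1))
    for x,y,z,yaw in targets:
        G=Ro.from_euler('xyz',[180,0,yaw],degrees=True)
        print('shift',R.inv().apply(np.array([x,y,z])-s['eef_pos']).round(4),'rot',(R.inv()*G).as_rotvec().round(4))
E
python3 - <<'E'
from h import *
to((.257,.57,.33,155.7),(.529,-.354,.33,106.7))
b=load('t0');print(w(b,[(147,210),(133,177)],.1),w(b,[(272,160),(320,163)],.01))
E
```

```text
t 0.1 tcp [0.2568 0.5693 0.2306] [-179.93   -0.    155.72] F [-0.1 -1.1  0. ] gap 1.001 0.0
shift [ 0.0001  0.0006 -0.0994] rot [-0.0012 -0.      0.0003]
shift [-0.6278 -0.7298 -0.0985] rot [-1.200e-03  5.000e-04  8.555e-01]
[[0.4418 0.3757 0.1   ]
 [0.5758 0.4367 0.1   ]] [[ 0.6607 -0.1226  0.01  ]
 [ 0.645  -0.3237  0.01  ]]
```

Emit:
step_arm --moves '[{"z": -0.05,"jaw": 0.06},{"z": -0.1},{"x": -0.628,"y": -0.73,"z": -0.099,"wz": 0.855},{"x": -0.628,"y": -0.73,"z": -0.099,"wz": 0.855},{"x": -0.628,"y": -0.73,"z": -0.099,"wz": 0.855},{"x": -0.628,"y": -0.73,"z": -0.099,"wz": 0.855},{"x": -0.628,"y": -0.73,"z": -0.099,"wz": 0.855},{"x": -0.628,"y": -0.73,"z": -0.099,"wz": 0.855},{"x": -0.628,"y": -0.73,"z": -0.099,"wz": 0.855},{"x": -0.628,"y": -0.73,"z": -0.099,"wz": 0.855},{"x": -0.628,"y": -0.73,"z": -0.099,"wz": 0.855},{"x": -0.628,"y": -0.73,"z": -0.099,"wz": 0.855}]'

```text
$.moves[0]: bad value
```

Run:
```python
from h import *
to((.529,-.354,.33,106.7),(.529,-.354,.1,106.7))
```

```text
t 0.1 tcp [0.2568 0.5693 0.2306] [-179.93   -0.    155.72] F [-0.1 -1.1  0. ] gap 1.001 0.0
shift [-0.6278 -0.7298 -0.0985] rot [-1.200e-03  5.000e-04  8.555e-01]
shift [-0.6278 -0.7296  0.1315] rot [-1.200e-03  5.000e-04  8.555e-01]
```

Emit:
step_arm --moves '[{"x": 0,"y": 0,"z": -0.05,"wx": 0,"wy": 0,"wz": 0,"jaw": 0.06},{"x": 0,"y": 0,"z": -0.1,"wx": 0,"wy": 0,"wz": 0,"jaw": 0.06},{"x": -0.628,"y": -0.73,"z": -0.099,"wx": 0,"wy": 0,"wz": 0.855,"jaw": 0.06},{"x": -0.628,"y": -0.73,"z": -0.099,"wx": 0,"wy": 0,"wz": 0.855,"jaw": 0.06},{"x": -0.628,"y": -0.73,"z": -0.099,"wx": 0,"wy": 0,"wz": 0.855,"jaw": 0.06},{"x": -0.628,"y": -0.73,"z": -0.099,"wx": 0,"wy": 0,"wz": 0.855,"jaw": 0.06},{"x": -0.628,"y": -0.73,"z": -0.099,"wx": 0,"wy": 0,"wz": 0.855,"jaw": 0.06},{"x": -0.628,"y": -0.73,"z": -0.099,"wx": 0,"wy": 0,"wz": 0.855,"jaw": 0.06},{"x": -0.628,"y": -0.73,"z": -0.099,"wx": 0,"wy": 0,"wz": 0.855,"jaw": 0.06},{"x": -0.628,"y": -0.73,"z": -0.099,"wx": 0,"wy": 0,"wz": 0.855,"jaw": 0.06},{"x": -0.628,"y": -0.73,"z": -0.099,"wx": 0,"wy": 0,"wz": 0.855,"jaw": 0.06},{"x": -0.628,"y": -0.73,"z": -0.099,"wx": 0,"wy": 0,"wz": 0.855,"jaw": 0.06}]'

```text
clock: 1.3
eef_pos: [0.3983, 0.0882, 0.3308]
ee_rot: [180.0, -0.0, 106.7]
contact_force: [1.3, 0.5, 0.0]
finger_gap: 0.701
finger_force: 0.0
```

Run:
```python
from h import *
to((.529,-.354,.33,106.7),(.529,-.354,.1,106.7))
```

```text
t 1.3 tcp [0.3983 0.0882 0.3308] [179.97  -0.   106.75] F [1.3 0.5 0. ] gap 0.701 0.0
shift [-0.4611 -0.0022  0.0008] rot [ 0.0004 -0.      0.0008]
shift [-0.4611 -0.0023  0.2308] rot [ 0.0004 -0.      0.0008]
```

Emit:
step_arm --moves '[{"x": -0.46,"y": -0.002,"z": 0,"wx": 0,"wy": 0,"wz": 0,"jaw": 0.06},{"x": -0.46,"y": -0.002,"z": 0,"wx": 0,"wy": 0,"wz": 0,"jaw": 0.06},{"x": -0.46,"y": -0.002,"z": 0,"wx": 0,"wy": 0,"wz": 0,"jaw": 0.06},{"x": -0.46,"y": -0.002,"z": 0,"wx": 0,"wy": 0,"wz": 0,"jaw": 0.06},{"x": -0.46,"y": -0.002,"z": 0,"wx": 0,"wy": 0,"wz": 0,"jaw": 0.06},{"x": -0.46,"y": -0.002,"z": 0,"wx": 0,"wy": 0,"wz": 0,"jaw": 0.06},{"x": -0.46,"y": -0.002,"z": 0.05,"wx": 0,"wy": 0,"wz": 0,"jaw": 0.06},{"x": -0.46,"y": -0.002,"z": 0.15,"wx": 0,"wy": 0,"wz": 0,"jaw": 0.06},{"x": -0.46,"y": -0.002,"z": 0.2,"wx": 0,"wy": 0,"wz": 0,"jaw": 0.06},{"x": -0.46,"y": -0.002,"z": 0.2,"wx": 0,"wy": 0,"wz": 0,"jaw": 0.06},{"x": -0.46,"y": -0.002,"z": 0.2,"wx": 0,"wy": 0,"wz": 0,"jaw": 0.06},{"x": -0.46,"y": -0.002,"z": 0.2,"wx": 0,"wy": 0,"wz": 0,"jaw": 0.06}]'

```text
clock: 2.5
eef_pos: [0.5268, -0.3513, 0.1257]
ee_rot: [-179.8, -0.3, 106.7]
contact_force: [0.1, 0.3, -0.1]
finger_gap: 0.704
finger_force: 0.0
```

Run:
```python
from h import *
to((.529,-.354,.031,106.7))
a=grab('side','s1'); crop(a,220,160,360,310,'s1c',4)
```

```text
t 2.5 tcp [ 0.5268 -0.3513  0.1257] [-179.76   -0.27  106.67] F [ 0.1  0.3 -0.1] gap 0.704 0.0
shift [-0.0037  0.0018  0.0947] rot [-0.0043 -0.0047 -0.0006]
```

View pics/s1c.png

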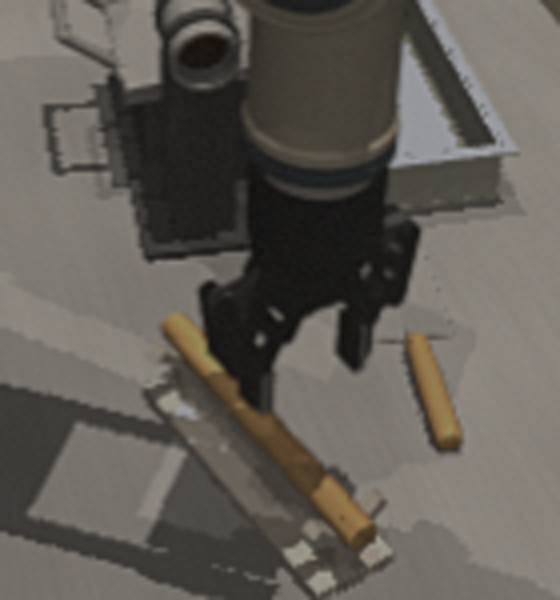

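The fingers at crop (258,385) and (355,345) straddle the dowel, just behind its middle. I'll descend and grip.

Emit:
step_arm --moves '[{"x": -0.003,"y": 0.002,"z": 0.03,"wx": -0.004,"wy": -0.004,"wz": 0,"jaw": 0.06},{"x": -0.003,"y": 0.002,"z": 0.06,"wx": -0.004,"wy": -0.004,"wz": 0,"jaw": 0.06},{"x": -0.003,"y": 0.002,"z": 0.08,"wx": -0.004,"wy": -0.004,"wz": 0,"jaw": 0.06},{"x": -0.003,"y": 0.002,"z": 0.094,"wx": -0.004,"wy": -0.004,"wz": 0,"jaw": 0.06},{"x": -0.003,"y": 0.002,"z": 0.094,"wx": -0.004,"wy": -0.004,"wz": 0,"jaw": 0.06},{"x": -0.003,"y": 0.002,"z": 0.094,"wx": -0.004,"wy": -0.004,"wz": 0,"jaw": 0.06},{"x": -0.003,"y": 0.002,"z": 0.094,"wx": -0.004,"wy": -0.004,"wz": 0,"jaw": 0.01},{"x": -0.003,"y": 0.002,"z": 0.094,"wx": -0.004,"wy": -0.004,"wz": 0,"jaw": 0.01},{"x": -0.003,"y": 0.002,"z": 0.094,"wx": -0.004,"wy": -0.004,"wz": 0,"jaw": 0.01},{"x": -0.003,"y": 0.002,"z": 0.094,"wx": -0.004,"wy": -0.004,"wz": 0,"jaw": 0.01},{"x": -0.003,"y": 0.002,"z": 0.094,"wx": -0.004,"wy": -0.004,"wz": 0,"jaw": 0.01},{"x": -0.003,"y": 0.002,"z": 0.094,"wx": -0.004,"wy": -0.004,"wz": 0,"jaw": 0.01}]' --newtons 60

```text
clock: 3.75
eef_pos: [0.5318, -0.3537, 0.0379]
ee_rot: [179.8, 0.3, 106.7]
contact_force: [-3.4, 0.3, 7.0]
finger_gap: 0.234
finger_force: 58.4
```

Run:
```python
from h import *
to((.529,-.354,.031,106.7))
```

```text
t 3.75 tcp [ 0.5318 -0.3537  0.0379] [179.76   0.28 106.75] F [-3.4  0.3  7. ] gap 0.234 58.4
shift [ 0.0006 -0.0028  0.0069] rot [0.0043 0.0049 0.0008]
```

Grip sits about 6 mm high on the dowel; I'll regrip lower.

Emit:
step_arm --moves '[{"x": 0,"y": 0,"z": 0,"wx": 0,"wy": 0,"wz": 0,"jaw": 0.05},{"x": 0,"y": 0,"z": 0,"wx": 0,"wy": 0,"wz": 0,"jaw": 0.05},{"x": 0,"y": -0.003,"z": 0.007,"wx": 0.004,"wy": 0.004,"wz": 0,"jaw": 0.05},{"x": 0,"y": -0.003,"z": 0.007,"wx": 0.004,"wy": 0.004,"wz": 0,"jaw": 0.05},{"x": 0,"y": -0.003,"z": 0.007,"wx": 0.004,"wy": 0.004,"wz": 0,"jaw": 0.05},{"x": 0,"y": -0.003,"z": 0.007,"wx": 0.004,"wy": 0.004,"wz": 0,"jaw": 0.01},{"x": 0,"y": -0.003,"z": 0.007,"wx": 0.004,"wy": 0.004,"wz": 0,"jaw": 0.01},{"x": 0,"y": -0.003,"z": 0.007,"wx": 0.004,"wy": 0.004,"wz": 0,"jaw": 0.01},{"x": 0,"y": -0.003,"z": 0.007,"wx": 0.004,"wy": 0.004,"wz": 0,"jaw": 0.01},{"x": 0,"y": -0.003,"z": 0.007,"wx": 0.004,"wy": 0.004,"wz": 0,"jaw": 0.01}]' --newtons 60

```text
clock: 4.75
eef_pos: [0.5313, -0.3542, 0.0308]
ee_rot: [179.8, 0.1, 106.7]
contact_force: [8.0, 4.5, 2.5]
finger_gap: 0.237
finger_force: 58.5
```

Run:
```python
from h import *
to((.529,-.354,.031,106.7),(.529,-.354,.201,106.7))
```

```text
t 4.75 tcp [ 0.5313 -0.3542  0.0308] [1.7978e+02 1.3000e-01 1.0673e+02] F [8.  4.5 2.5] gap 0.237 58.5
shift [ 0.0009 -0.0022 -0.0002] rot [0.0039 0.0023 0.0005]
shift [ 0.0005 -0.0015 -0.1702] rot [0.0039 0.0023 0.0005]
```

Emit:
step_arm --moves '[{"x": 0,"y": 0,"z": -0.03,"wx": 0,"wy": 0,"wz": 0,"jaw": 0.01},{"x": 0,"y": 0,"z": -0.08,"wx": 0,"wy": 0,"wz": 0,"jaw": 0.01},{"x": 0,"y": 0,"z": -0.129,"wx": 0.003,"wy": 0.002,"wz": 0,"jaw": 0.01},{"x": 0,"y": 0,"z": -0.129,"wx": 0.003,"wy": 0.002,"wz": 0.12,"jaw": 0.01},{"x": 0,"y": 0,"z": -0.129,"wx": 0.003,"wy": 0.002,"wz": 0.24,"jaw": 0.01},{"x": 0,"y": 0,"z": -0.129,"wx": 0.003,"wy": 0.002,"wz": 0.356,"jaw": 0.01},{"x": 0,"y": 0,"z": -0.129,"wx": 0.003,"wy": 0.002,"wz": 0.356,"jaw": 0.01},{"x": 0,"y": 0,"z": -0.129,"wx": 0.003,"wy": 0.002,"wz": 0.356,"jaw": 0.01}]'

```text
clock: 5.55
eef_pos: [0.5288, -0.3541, 0.1587]
ee_rot: [-179.8, -0.1, 86.5]
contact_force: [0.1, -0.2, -0.1]
finger_gap: 0.238
finger_force: 58.8
```

Run:
```python
from h import *
a=grab('side','s2');b=grab('top','t2')
to((.527,-.268,.159,86.3))
t=np.array([.065,.998,0]);O=np.array([.5395,-.078,.18])
c1=cv2.resize(a['image'][130:290,210:350],None,fx=3,fy=3,interpolation=cv2.INTER_CUBIC)
c2=cv2.resize(b['image'][140:300,220:345],None,fx=3,fy=3,interpolation=cv2.INTER_CUBIC)
for P in (O,O+.08*t,O-.2*t):
    for c,f,o in((c1,a,(210,130)),(c2,b,(220,140))):
        q=((proj(f,P)[0]-o)*3+1.5); cv2.circle(c,tuple(int(v) for v in q),3,(255,0,0),-1)
cv2.imwrite('pics/s2c.png',np.hstack([c1,c2])[:,:,::-1])
```

```text
t 5.65 tcp [ 0.5288 -0.3542  0.1586] [-1.798e+02 -9.000e-02  8.648e+01] F [ 0.3 -0.5 -0.5] gap 0.243 58.8
shift [ 0.0859 -0.007  -0.0002] rot [-0.0035 -0.0015  0.0032]
```

View pics/s2c.png

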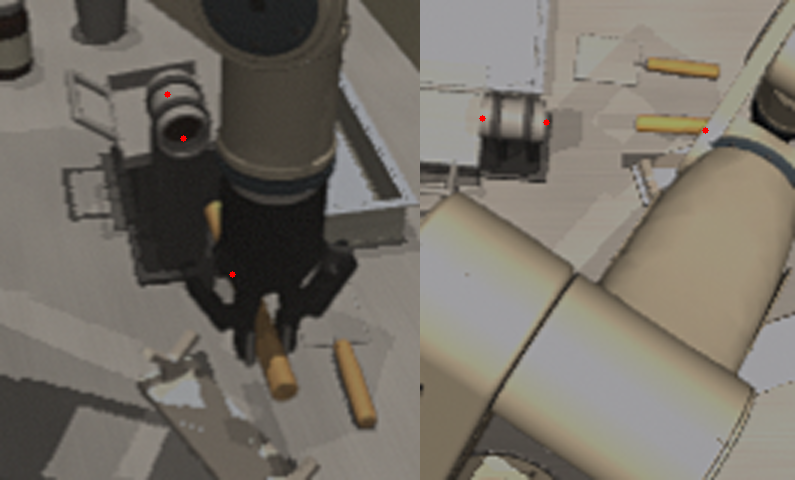

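Run:
```python
from h import *
b=load('t2')
for n,box,zl in(('tube',(236,165,266,192),.16),('dowel',(288,172,312,190),.15)):
    P,uv=cloud(b,*box);ok=(P[:,2]>zl)&(P[:,2]<.23);C=[];cols=[]
    for u in range(box[0],box[2]):
        r=uv[ok&(uv[:,0]==u),1]
        if len(r)>3: C.append((u,(r.min()+r.max())/2)); cols.append((u,len(r)))
    W=w(b,C,.178 if n=='dowel' else .18); k=np.polyfit(W[:,1],W[:,0],1); print(n,cols[0],cols[-1],W[0],W[-1],k,W.mean(0))
    if n=='dowel': print('z',P[ok][:,2].max(),np.median(P[ok][:,2]))
P,uv=cloud(load('s2'),255,150,285,190);ok=(P[:,2]>.15)&(P[:,2]<.22)&(P[:,1]<-.06);print('inlet rim side',P[ok].min(0),P[ok].max(0),np.percentile(P[ok][:,1],[2,10,25]))
```

```text
tube (240, 13) (261, 4) [0.5451 0.0032 0.18  ] [ 0.5576 -0.0762  0.18  ] [0.01741577 0.54568441] [ 0.54505    -0.03642727  0.18      ]
dowel (292, 6) (311, 6) [ 0.5372 -0.1929  0.178 ] [ 0.5325 -0.2642  0.178 ] [0.08284161 0.55407052] [ 0.535135 -0.228575  0.178   ]
z 0.19592789616838302 0.18597234074296254
inlet rim side [ 0.51585511 -0.08337735  0.15030007] [ 0.57136552 -0.06013656  0.20974414] [-0.08123926 -0.07848348 -0.0756609 ]
```

Run:
```python
from h import *
f=lambda y:(.5442+.0646*(y+.037),y,.1585,86.3)
to(f(-.27),f(-.22),f(-.153))
```

```text
t 5.65 tcp [ 0.5288 -0.3542  0.1586] [-1.798e+02 -9.000e-02  8.648e+01] F [ 0.3 -0.5 -0.5] gap 0.243 58.8
shift [ 0.084  -0.0048  0.0003] rot [-0.0035 -0.0015  0.0032]
shift [ 0.1341 -0.0046  0.0003] rot [-0.0035 -0.0015  0.0032]
shift [ 0.2013 -0.0044  0.0004] rot [-0.0035 -0.0015  0.0032]
```

Emit:
step_arm --moves '[{"x": 0.04,"y": -0.0047,"z": 0,"wx": -0.0035,"wy": -0.0015,"wz": 0.003,"jaw": 0.01},{"x": 0.08,"y": -0.0047,"z": 0,"wx": -0.0035,"wy": -0.0015,"wz": 0.003,"jaw": 0.01},{"x": 0.08,"y": -0.0047,"z": 0,"wx": -0.0035,"wy": -0.0015,"wz": 0.003,"jaw": 0.01},{"x": 0.1,"y": -0.0047,"z": 0,"wx": -0.0035,"wy": -0.0015,"wz": 0.003,"jaw": 0.01},{"x": 0.11,"y": -0.0047,"z": 0,"wx": -0.0035,"wy": -0.0015,"wz": 0.003,"jaw": 0.01},{"x": 0.12,"y": -0.0047,"z": 0,"wx": -0.0035,"wy": -0.0015,"wz": 0.003,"jaw": 0.01},{"x": 0.127,"y": -0.0047,"z": 0,"wx": -0.0035,"wy": -0.0015,"wz": 0.003,"jaw": 0.01},{"x": 0.127,"y": -0.0047,"z": 0,"wx": -0.0035,"wy": -0.0015,"wz": 0.003,"jaw": 0.01}]' --newtons 80

```text
clock: 6.45
eef_pos: [0.5323, -0.2267, 0.1589]
ee_rot: [180.0, -0.0, 86.2]
contact_force: [-0.8, -0.6, -0.3]
finger_gap: 0.232
finger_force: 78.2
```

Run:
```python
from h import *
a=grab('side','s3');b=grab('top','t3')
c1=cv2.resize(a['image'][130:250,220:310],None,fx=4,fy=4,interpolation=cv2.INTER_CUBIC)
c2=cv2.resize(b['image'][130:250,220:330],None,fx=4,fy=4,interpolation=cv2.INTER_CUBIC)
cv2.imwrite('pics/s3c.png',np.hstack([c1,c2])[:,:,::-1])
f=lambda y:(.5442+.0646*(y+.037),y,.1585,86.3)
to(f(-.22),f(-.153))
```

```text
t 6.55 tcp [ 0.5324 -0.2274  0.159 ] [1.7998e+02 2.0000e-02 8.6180e+01] F [-0.1 -0.1 -0.3] gap 0.231 78.2
shift [ 0.0074 -0.0005  0.0005] rot [ 0.0003  0.0003 -0.0021]
shift [ 0.0745 -0.0006  0.0005] rot [ 0.0003  0.0003 -0.0021]
```

View pics/s3c.png

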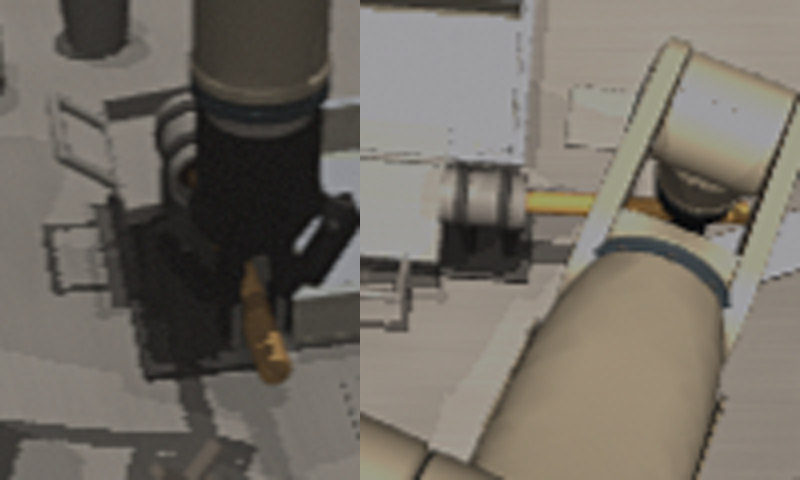

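The dowel tip has entered the tube (right half, (525,203)), but it lies about 7 px toward the robot side of the tube's centre line (~195). I'll check that numerically.

Run:
```python
from h import *
b=load('t3')
P,uv=cloud(b,236,165,276,192)
for u in range(238,274):
    ok=(uv[:,0]==u)&(P[:,2]>.155)&(P[:,2]<.23); r=uv[ok,1]
    if len(r): print(u,r.min(),r.max(),w(b,[(u,(r.min()+r.max())/2)],.18)[0][:2],P[ok,2].max().round(3))
```

```text
240 173 185 [0.5451 0.0032] 0.21
241 172 185 [ 5.47e-01 -5.00e-04] 0.208
242 172 185 [ 0.5469 -0.0043] 0.211
243 172 186 [ 0.545  -0.0081] 0.212
244 172 186 [ 0.5449 -0.0119] 0.213
245 171 186 [ 0.5468 -0.0157] 0.214
246 171 186 [ 0.5468 -0.0194] 0.214
247 172 185 [ 0.5467 -0.0232] 0.211
248 172 185 [ 0.5467 -0.027 ] 0.21
249 172 185 [ 0.5466 -0.0308] 0.206
250 173 185 [ 0.5446 -0.0345] 0.21
251 173 185 [ 0.5446 -0.0383] 0.211
252 173 186 [ 0.5426 -0.0421] 0.212
253 173 186 [ 0.5426 -0.0459] 0.21
254 173 187 [ 0.5406 -0.0496] 0.212
255 172 187 [ 0.5425 -0.0534] 0.21
256 172 187 [ 0.5424 -0.0572] 0.211
257 172 187 [ 0.5424 -0.061 ] 0.21
258 173 186 [ 0.5423 -0.0647] 0.212
259 173 186 [ 0.5423 -0.0685] 0.208
260 173 186 [ 0.5422 -0.0723] 0.209
261 174 182 [ 0.5479 -0.0761] 0.21
262 178 182 [ 0.5402 -0.0798] 0.192
263 178 182 [ 0.5401 -0.0836] 0.196
264 178 182 [ 0.5401 -0.0873] 0.19
265 178 182 [ 0.54   -0.0911] 0.191
266 178 183 [ 0.5381 -0.0949] 0.193
267 178 183 [ 0.538  -0.0986] 0.193
268 178 183 [ 0.538  -0.1024] 0.193
269 178 183 [ 0.5379 -0.1062] 0.191
270 178 183 [ 0.5379 -0.1099] 0.197
271 178 183 [ 0.5378 -0.1137] 0.195
272 178 183 [ 0.5378 -0.1175] 0.194
273 178 183 [ 0.5377 -0.1212] 0.192
```

Dowel axis x 0.540 against the tube's 0.542 at the inlet, so it is within 2 mm. I'll push.

Emit:
step_arm --moves '[{"x": 0.007,"y": 0.002,"z": 0,"wx": 0,"wy": 0,"wz": 0,"jaw": 0.01},{"x": 0.014,"y": 0.002,"z": 0,"wx": 0,"wy": 0,"wz": 0,"jaw": 0.01},{"x": 0.02,"y": 0.002,"z": 0,"wx": 0,"wy": 0,"wz": 0,"jaw": 0.01},{"x": 0.026,"y": 0.002,"z": 0,"wx": 0,"wy": 0,"wz": 0,"jaw": 0.01},{"x": 0.032,"y": 0.002,"z": 0,"wx": 0,"wy": 0,"wz": 0,"jaw": 0.01},{"x": 0.038,"y": 0.002,"z": 0,"wx": 0,"wy": 0,"wz": 0,"jaw": 0.01},{"x": 0.044,"y": 0.002,"z": 0,"wx": 0,"wy": 0,"wz": 0,"jaw": 0.01},{"x": 0.05,"y": 0.002,"z": 0,"wx": 0,"wy": 0,"wz": 0,"jaw": 0.01}]'

```text
clock: 7.35
eef_pos: [0.5386, -0.1791, 0.1595]
ee_rot: [179.8, 0.2, 86.2]
contact_force: [0.7, -10.4, -0.2]
finger_gap: 0.233
finger_force: 78.5
```

Run:
```python
from h import *
f=lambda y:(.5462+.0646*(y+.037),y,.1585,86.3)
to(f(-.16),f(-.153))
```

```text
t 7.35 tcp [ 0.5386 -0.1791  0.1595] [179.84   0.2   86.15] F [  0.7 -10.4  -0.2] gap 0.233 78.5
shift [ 0.019  -0.0016  0.0009] rot [ 0.0027  0.0035 -0.0026]
shift [ 0.0261 -0.0016  0.0009] rot [ 0.0027  0.0035 -0.0026]
```

Emit:
step_arm --moves '[{"x": 0.005,"y": 0,"z": 0.001,"wx": 0,"wy": 0,"wz": 0,"jaw": 0.01},{"x": 0.01,"y": 0,"z": 0.001,"wx": 0,"wy": 0,"wz": 0,"jaw": 0.01},{"x": 0.014,"y": 0,"z": 0.001,"wx": 0,"wy": 0,"wz": 0,"jaw": 0.01},{"x": 0.018,"y": 0,"z": 0.001,"wx": 0,"wy": 0,"wz": 0,"jaw": 0.01},{"x": 0.021,"y": 0,"z": 0.001,"wx": 0,"wy": 0,"wz": 0,"jaw": 0.01},{"x": 0.024,"y": 0,"z": 0.001,"wx": 0,"wy": 0,"wz": 0,"jaw": 0.01},{"x": 0.027,"y": 0,"z": 0.001,"wx": 0,"wy": 0,"wz": 0,"jaw": 0.01},{"x": 0.027,"y": 0,"z": 0.001,"wx": 0,"wy": 0,"wz": 0,"jaw": 0.01}]'

```text
clock: 8.15
eef_pos: [0.5393, -0.1499, 0.1579]
ee_rot: [-180.0, -0.0, 86.2]
contact_force: [-0.1, -0.3, -0.6]
finger_gap: 0.229
finger_force: 78.5
```

Run:
```python
from h import *
f=lambda y:(.5462+.0646*(y+.037),y,.1585,86.3)
to(f(-.145),f(-.23))
b=grab('top','t4')
P,uv=cloud(b,200,160,262,200)
d=b['image'].astype(int).sum(2)
ok=(b['z_map'][uv[:,1],uv[:,0]]>0)&(d[uv[:,1],uv[:,0]]<170)&(P[:,2]>.09)&(P[:,2]<.2)
print('dark pts',ok.sum(),P[ok].mean(0) if ok.any() else '')
b0=load('t0'); df=np.abs(b['image'].astype(int)-b0['image']).sum(2)[160:200,200:250]; v,u=np.where(df>80); print(len(u), (u.min()+200,u.max()+200,v.min()+160,v.max()+160) if len(u) else '')
```

```text
t 8.15 tcp [ 0.5393 -0.1499  0.1579] [-1.800e+02 -1.000e-02  8.619e+01] F [-0.1 -0.3 -0.6] gap 0.229 78.5
shift [ 0.0049 -0.0004 -0.0006] rot [-0.     -0.0001 -0.002 ]
shift [-0.0803 -0.0003 -0.0006] rot [-0.     -0.0001 -0.002 ]
dark pts 151 [0.52398823 0.01776143 0.13968547]
155 (np.int64(229), np.int64(241), np.int64(175), np.int64(199))
```

Run:
```python
from h import *
b=load('t4');b0=load('t0'); a=grab('side','s4'); a0=load('s0')
for n,f,g,box in(('top',b,b0,(200,160,250,205)),('side',a,a0,(228,140,300,200))):
    P,uv=cloud(f,*box); z0=g['z_map'][uv[:,1],uv[:,0]]; z=f['z_map'][uv[:,1],uv[:,0]]
    ok=(z0-z>.012)&(P[:,2]>.08)&(P[:,2]<.17)&(P[:,1]>.005); print(n,ok.sum()); 
    if ok.any(): print(P[ok].min(0).round(3),P[ok].max(0).round(3),P[ok].mean(0).round(3))
b=grab('top','t5')
c1=cv2.resize(a['image'][130:220,220:310],None,fx=4,fy=4,interpolation=cv2.INTER_CUBIC)
c2=cv2.resize(b['image'][140:230,195:295],None,fx=4,fy=4,interpolation=cv2.INTER_CUBIC)
cv2.imwrite('pics/s4c.png',np.hstack([c1,c2])[:,:,::-1])
```

```text
top 148
[0.455 0.006 0.094] [0.632 0.16  0.15 ] [0.528 0.036 0.129]
side 51
[0.501 0.005 0.114] [0.519 0.035 0.142] [0.508 0.021 0.127]
```

View pics/s4c.png

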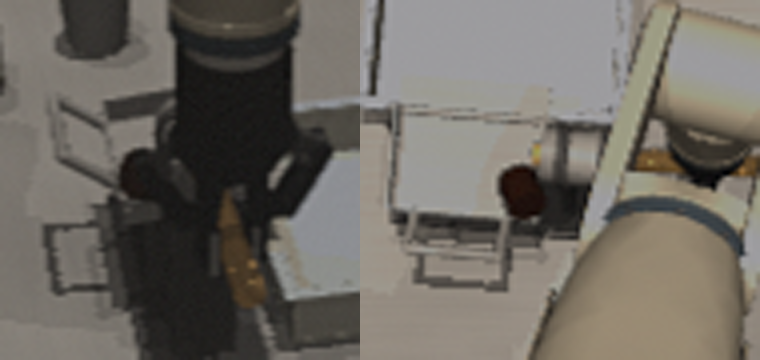

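The plug lies on the tray at crop (521,190), at its tube-side end near the back wall, and the dowel tip shows at the outlet (537,155). I'll withdraw the dowel.

Emit:
step_arm --moves '[{"x": -0.03,"y": 0,"z": 0,"wx": 0,"wy": 0,"wz": 0,"jaw": 0.01},{"x": -0.07,"y": 0,"z": 0,"wx": 0,"wy": 0,"wz": 0,"jaw": 0.01},{"x": -0.11,"y": 0,"z": 0,"wx": 0,"wy": 0,"wz": 0,"jaw": 0.01},{"x": -0.15,"y": 0,"z": 0,"wx": 0,"wy": 0,"wz": 0,"jaw": 0.01},{"x": -0.19,"y": 0,"z": 0,"wx": 0,"wy": 0,"wz": 0,"jaw": 0.01},{"x": -0.205,"y": 0.004,"z": 0,"wx": 0,"wy": 0,"wz": -0.12,"jaw": 0.01},{"x": -0.205,"y": 0.004,"z": 0,"wx": 0,"wy": 0,"wz": -0.24,"jaw": 0.01},{"x": -0.205,"y": 0.004,"z": 0,"wx": 0,"wy": 0,"wz": -0.358,"jaw": 0.01},{"x": -0.205,"y": 0.004,"z": 0,"wx": 0,"wy": 0,"wz": -0.358,"jaw": 0.01},{"x": -0.205,"y": 0.004,"z": 0,"wx": 0,"wy": 0,"wz": -0.358,"jaw": 0.01},{"x": -0.205,"y": 0.004,"z": 0,"wx": 0,"wy": 0,"wz": -0.358,"jaw": 0.01}]'

```text
clock: 9.4
eef_pos: [0.5297, -0.3552, 0.158]
ee_rot: [180.0, 0.0, 106.5]
contact_force: [-0.4, 0.5, -0.2]
finger_gap: 0.236
finger_force: 78.4
```

Run:
```python
from h import *
to((.531,-.354,.045,106.73),(.531,-.354,.032,106.73))
```

```text
t 9.4 tcp [ 0.5297 -0.3552  0.158 ] [1.7999e+02 1.0000e-02 1.0653e+02] F [-0.4  0.5 -0.2] gap 0.236 78.4
shift [0.0008 0.0016 0.113 ] rot [ 0.0002  0.0002 -0.0034]
shift [0.0008 0.0016 0.126 ] rot [ 0.0002  0.0002 -0.0034]
```

Emit:
step_arm --moves '[{"x": 0.001,"y": 0.0015,"z": 0.04,"wx": 0,"wy": 0,"wz": -0.003,"jaw": 0.01},{"x": 0.001,"y": 0.0015,"z": 0.08,"wx": 0,"wy": 0,"wz": -0.003,"jaw": 0.01},{"x": 0.001,"y": 0.0015,"z": 0.1,"wx": 0,"wy": 0,"wz": -0.003,"jaw": 0.01},{"x": 0.001,"y": 0.0015,"z": 0.113,"wx": 0,"wy": 0,"wz": -0.003,"jaw": 0.01},{"x": 0.001,"y": 0.0015,"z": 0.12,"wx": 0,"wy": 0,"wz": -0.003,"jaw": 0.01},{"x": 0.001,"y": 0.0015,"z": 0.126,"wx": 0,"wy": 0,"wz": -0.003,"jaw": 0.01},{"x": 0.001,"y": 0.0015,"z": 0.126,"wx": 0,"wy": 0,"wz": -0.003,"jaw": 0.01}]'

```text
clock: 10.1
eef_pos: [0.5311, -0.354, 0.0321]
ee_rot: [180.0, 0.0, 106.8]
contact_force: [0.7, 0.5, -0.7]
finger_gap: 0.233
finger_force: 78.4
```

Run:
```python
from h import *
to((.531,-.354,.031,106.73))
```

```text
t 10.1 tcp [ 0.5311 -0.354   0.0321] [1.7998e+02 3.0000e-02 1.0683e+02] F [ 0.7  0.5 -0.7] gap 0.233 78.4
shift [ 0.     -0.0001  0.0011] rot [0.0004 0.0005 0.0018]
```

Emit:
step_arm --moves '[{"x": 0,"y": 0,"z": 0.0015,"wx": 0,"wy": 0,"wz": 0,"jaw": 0.01},{"x": 0,"y": 0,"z": 0.0015,"wx": 0,"wy": 0,"wz": 0,"jaw": 0.03},{"x": 0,"y": 0,"z": 0.0015,"wx": 0,"wy": 0,"wz": 0,"jaw": 0.055},{"x": 0,"y": 0,"z": 0.0015,"wx": 0,"wy": 0,"wz": 0,"jaw": 0.055},{"x": 0,"y": 0,"z": 0.0015,"wx": 0,"wy": 0,"wz": 0,"jaw": 0.055},{"x": 0,"y": 0,"z": -0.02,"wx": 0,"wy": 0,"wz": 0,"jaw": 0.055},{"x": 0,"y": 0,"z": -0.06,"wx": 0,"wy": 0,"wz": 0,"jaw": 0.055},{"x": 0,"y": 0,"z": -0.11,"wx": 0,"wy": 0,"wz": 0,"jaw": 0.055},{"x": 0,"y": 0,"z": -0.16,"wx": 0,"wy": 0,"wz": 0,"jaw": 0.055},{"x": 0,"y": 0,"z": -0.21,"wx": 0,"wy": 0,"wz": 0,"jaw": 0.055},{"x": 0,"y": 0,"z": -0.26,"wx": 0,"wy": 0,"wz": 0,"jaw": 0.04},{"x": 0,"y": 0,"z": -0.26,"wx": 0,"wy": 0,"wz": 0,"jaw": 0.04}]'

```text
clock: 11.3
eef_pos: [0.5337, -0.3558, 0.3004]
ee_rot: [179.5, 0.6, 106.8]
contact_force: [0.9, -0.0, 0.3]
finger_gap: 0.466
finger_force: 0.0
```

Run:
```python
from h import *
a=grab('side','s6')
P,_=cloud(a,250,230,320,305);m=(P[:,2]>.056)&(P[:,2]<.068);Q=P[m];print('dowel',m.sum(),Q.mean(0),np.linalg.svd(Q-Q.mean(0))[2][0],P[(P[:,2]<.09)][:,2].max())
to((.461,.086,.30,86.3))
```

```text
dowel 484 [ 0.51750963 -0.3168896   0.06004341] [ 0.29553214 -0.95533219  0.00107214] 0.0657939868816706
t 11.35 tcp [ 0.5324 -0.3549  0.2964] [179.71   0.35 106.84] F [-0.8 -0.3 -0.1] gap 0.468 0.0
shift [ 0.4427  0.0594 -0.006 ] rot [0.0061 0.0052 0.3586]
```

The dowel is back in its seat, within 2 mm of its original measurement. Next is the handle.

Emit:
step_arm --moves '[{"x": 0.443,"y": 0.059,"z": -0.005,"wx": 0.005,"wy": 0.005,"wz": 0.358,"jaw": 0.04},{"x": 0.443,"y": 0.059,"z": -0.005,"wx": 0.005,"wy": 0.005,"wz": 0.358,"jaw": 0.04},{"x": 0.443,"y": 0.059,"z": -0.005,"wx": 0.005,"wy": 0.005,"wz": 0.358,"jaw": 0.04},{"x": 0.443,"y": 0.059,"z": -0.005,"wx": 0.005,"wy": 0.005,"wz": 0.358,"jaw": 0.04},{"x": 0.443,"y": 0.059,"z": -0.005,"wx": 0.005,"wy": 0.005,"wz": 0.358,"jaw": 0.04},{"x": 0.443,"y": 0.059,"z": -0.005,"wx": 0.005,"wy": 0.005,"wz": 0.358,"jaw": 0.04},{"x": 0.443,"y": 0.059,"z": -0.005,"wx": 0.005,"wy": 0.005,"wz": 0.358,"jaw": 0.04},{"x": 0.443,"y": 0.059,"z": -0.005,"wx": 0.005,"wy": 0.005,"wz": 0.358,"jaw": 0.04},{"x": 0.443,"y": 0.059,"z": -0.005,"wx": 0.005,"wy": 0.005,"wz": 0.358,"jaw": 0.04},{"x": 0.443,"y": 0.059,"z": -0.005,"wx": 0.005,"wy": 0.005,"wz": 0.358,"jaw": 0.04},{"x": 0.443,"y": 0.059,"z": 0.06,"wx": 0.005,"wy": 0.005,"wz": 0.358,"jaw": 0.04},{"x": 0.443,"y": 0.059,"z": 0.09,"wx": 0.005,"wy": 0.005,"wz": 0.358,"jaw": 0.04}]'

```text
clock: 12.55
eef_pos: [0.4588, 0.0874, 0.2004]
ee_rot: [-179.8, -0.2, 86.4]
contact_force: [0.5, -0.2, -2.1]
finger_gap: 0.469
finger_force: 0.0
```

Run:
```python
from h import *
to((.461,.086,.20,86.3),(.461,.086,.118,86.3))
a=grab('side','s7');b=grab('top','t7')
c1=cv2.resize(a['image'][130:220,220:310],None,fx=4,fy=4,interpolation=cv2.INTER_CUBIC)
c2=cv2.resize(b['image'][140:230,195:295],None,fx=4,fy=4,interpolation=cv2.INTER_CUBIC)
cv2.imwrite('pics/s7c.png',np.hstack([c1,c2])[:,:,::-1])
```

```text
t 12.55 tcp [0.4588 0.0874 0.2004] [-179.77   -0.23   86.41] F [ 0.5 -0.2 -2.1] gap 0.469 0.0
shift [-0.0012  0.0023  0.0004] rot [-0.0041 -0.004   0.002 ]
shift [-0.0015  0.0026  0.0824] rot [-0.0041 -0.004   0.002 ]
```

View pics/s7c.png

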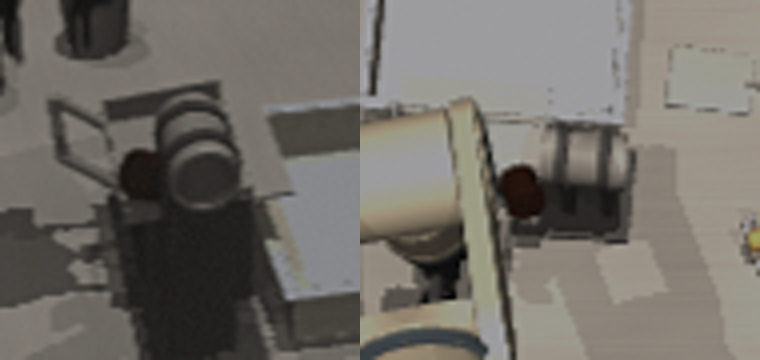

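Run:
```python
from h import *
a=load('s7');b=load('t7')
for P in((.459,.087,.2),(.461,.086,.136)): print((proj(a,P)[0]-(220,130))*4,(proj(b,P)[0]-(195,140))*4+(360,0))
print((proj(a,(.54,-.076,.18))-(220,130))*4)
```

```text
[46.35149937 61.46340353] [448.72468079 243.86260294]
[ 53.79204836 130.72479339] [456.95754965 251.99779711]
[[202.18813369 180.98378682]]
```

View pics/s7.png

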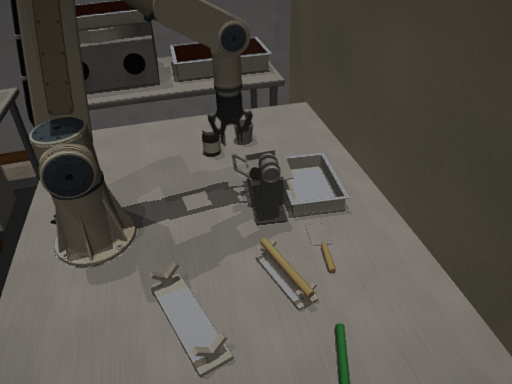

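The gripper is above the handle, with fingertips near (222,137) and (248,138). Handle bar is near (234,162). A quick numeric check of its sideways alignment before descending.

Run:
```python
from h import *
a=load('s7')
P,uv=cloud(a,205,110,262,150);m=(P[:,2]>.195)&(P[:,2]<.235)&(P[:,0]<.56)&(P[:,1]>.03)&(P[:,1]<.13)
Q=P[m];print(len(Q),Q.min(0),Q.max(0));L=Q[Q[:,0]<.459];R=Q[Q[:,0]>.459];print(L.mean(0),R.mean(0),L[:,0].max(),R[:,0].min())
P,uv=cloud(a,226,148,262,185);m=(P[:,2]>.125)&(P[:,2]<.15)&(P[:,1]>.05)&(P[:,1]<.12)&(P[:,0]<.48);Q=P[m];print('bar',len(Q),Q.mean(0),np.percentile(Q[:,0],[5,50,95]))
```

```text
71 [0.42572526 0.06957594 0.20599897] [0.49184557 0.09018083 0.23388255]
[0.43273    0.07953107 0.22163458] [0.48464821 0.07836074 0.22168802] 0.4383359834784968 0.47983502839082254
bar 37 [0.46377784 0.08233776 0.14115885] [0.45800913 0.46390229 0.46896934]
```

Emit:
step_arm --moves '[{"x": -0.002,"y": 0.004,"z": 0.02,"wx": -0.004,"wy": -0.004,"wz": 0,"jaw": 0.04},{"x": -0.002,"y": 0.004,"z": 0.045,"wx": -0.004,"wy": -0.004,"wz": 0,"jaw": 0.04},{"x": -0.002,"y": 0.004,"z": 0.065,"wx": -0.004,"wy": -0.004,"wz": 0,"jaw": 0.04},{"x": -0.002,"y": 0.004,"z": 0.08,"wx": -0.004,"wy": -0.004,"wz": 0,"jaw": 0.04},{"x": -0.002,"y": 0.004,"z": 0.08,"wx": -0.004,"wy": -0.004,"wz": 0,"jaw": 0.04},{"x": -0.002,"y": 0.004,"z": 0.08,"wx": -0.004,"wy": -0.004,"wz": 0,"jaw": 0.02},{"x": -0.002,"y": 0.004,"z": 0.08,"wx": -0.004,"wy": -0.004,"wz": 0,"jaw": 0.0},{"x": -0.002,"y": 0.004,"z": 0.08,"wx": -0.004,"wy": -0.004,"wz": 0,"jaw": 0.0},{"x": -0.002,"y": 0.004,"z": 0.08,"wx": -0.004,"wy": -0.004,"wz": 0,"jaw": 0.0},{"x": -0.002,"y": 0.004,"z": 0.08,"wx": -0.004,"wy": -0.004,"wz": 0,"jaw": 0.0}]' --newtons 25

```text
clock: 13.65
eef_pos: [0.463, 0.0853, 0.1233]
ee_rot: [180.0, -0.0, 86.3]
contact_force: [-1.2, -1.2, 5.4]
finger_gap: 0.103
finger_force: 24.4
```

Run:
```python
from h import *
s=arm.sense();x,y,z=s['eef_pos']
R=.1487;p0=np.arctan2(.0358,.1443);d=np.array([.998,-.065])
T=[]
for th in np.arange(.1,1.13,.1):
    h=R*np.cos(p0)-R*np.cos(p0+th);u=R*np.sin(p0+th)-R*np.sin(p0)
    T.append((x+d[0]*h,y+d[1]*h,z+u,86.3))
to(*T)
```

```text
t 13.65 tcp [0.463  0.0853 0.1233] [ 1.800e+02 -2.000e-02  8.631e+01] F [-1.2 -1.2  5.4] gap 0.103 24.4
shift [ 0.      0.0043 -0.0142] rot [ 0.     -0.0003  0.0001]
shift [ 0.     0.01  -0.028] rot [ 0.     -0.0003  0.0001]
shift [ 0.      0.017  -0.0411] rot [ 0.     -0.0003  0.0001]
shift [ 0.      0.0253 -0.0534] rot [ 0.     -0.0003  0.0001]
shift [-0.      0.0348 -0.0648] rot [ 0.     -0.0003  0.0001]
shift [-0.      0.0454 -0.0752] rot [ 0.     -0.0003  0.0001]
shift [-0.      0.057  -0.0846] rot [ 0.     -0.0003  0.0001]
shift [-0.      0.0695 -0.0927] rot [ 0.     -0.0003  0.0001]
shift [-0.      0.0827 -0.0995] rot [ 0.     -0.0003  0.0001]
shift [-0.      0.0965 -0.105 ] rot [ 0.     -0.0003  0.0001]
shift [-0.      0.1108 -0.1091] rot [ 0.     -0.0003  0.0001]
```

Bar gripped (gap 8.8 mm). I'll lift slowly along the arc.

Emit:
step_arm --moves '[{"x": 0,"y": 0.002,"z": -0.007,"wx": 0,"wy": 0,"wz": 0,"jaw": 0},{"x": 0,"y": 0.0043,"z": -0.014,"wx": 0,"wy": 0,"wz": 0,"jaw": 0},{"x": 0,"y": 0.007,"z": -0.021,"wx": 0,"wy": 0,"wz": 0,"jaw": 0},{"x": 0,"y": 0.01,"z": -0.028,"wx": 0,"wy": 0,"wz": 0,"jaw": 0},{"x": 0,"y": 0.0135,"z": -0.035,"wx": 0,"wy": 0,"wz": 0,"jaw": 0},{"x": 0,"y": 0.017,"z": -0.041,"wx": 0,"wy": 0,"wz": 0,"jaw": 0},{"x": 0,"y": 0.021,"z": -0.047,"wx": 0,"wy": 0,"wz": 0,"jaw": 0},{"x": 0,"y": 0.0253,"z": -0.0534,"wx": 0,"wy": 0,"wz": 0,"jaw": 0},{"x": 0,"y": 0.03,"z": -0.059,"wx": 0,"wy": 0,"wz": 0,"jaw": 0},{"x": 0,"y": 0.035,"z": -0.065,"wx": 0,"wy": 0,"wz": 0,"jaw": 0},{"x": 0,"y": 0.035,"z": -0.065,"wx": 0,"wy": 0,"wz": 0,"jaw": 0}]' --newtons 30

```text
clock: 14.75
eef_pos: [0.4878, 0.0826, 0.1822]
ee_rot: [-178.7, 0.2, 86.3]
contact_force: [-22.1, 1.6, -15.8]
finger_gap: 0.101
finger_force: 30.3
```

Run:
```python
from h import *
x,y,z=.463,.0853,.1233
R=.1487;p0=np.arctan2(.0358,.1443);d=np.array([.998,-.065]);T=[]
for th in (.6,.7,.8,.9,1,1.08):
    h=R*np.cos(p0)-R*np.cos(p0+th);u=R*np.sin(p0+th)-R*np.sin(p0)
    T.append((x+d[0]*h,y+d[1]*h,z+u,86.3))
to(*T)
```

```text
t 14.75 tcp [0.4878 0.0826 0.1822] [-1.7867e+02  1.7000e-01  8.6300e+01] F [-22.1   1.6 -15.8] gap 0.101 30.3
shift [ 0.0011  0.0201 -0.0168] rot [-0.0232  0.0029 -0.    ]
shift [ 0.001   0.0315 -0.0264] rot [-0.0232  0.0029 -0.    ]
shift [ 0.001   0.0437 -0.0348] rot [-0.0232  0.0029 -0.    ]
shift [ 0.001   0.0568 -0.0419] rot [-0.0232  0.0029 -0.    ]
shift [ 0.001   0.0705 -0.0477] rot [-0.0232  0.0029 -0.    ]
shift [ 0.0009  0.0818 -0.0514] rot [-0.0232  0.0029 -0.    ]
```

Emit:
step_arm --moves '[{"x": 0,"y": 0.0,"z": 0,"wx": 0,"wy": 0,"wz": 0,"jaw": 0},{"x": 0,"y": 0.0,"z": 0,"wx": 0,"wy": 0,"wz": 0,"jaw": 0},{"x": 0,"y": 0.0,"z": 0,"wx": 0,"wy": 0,"wz": 0,"jaw": 0}]'

```text
clock: 15.05
eef_pos: [0.4879, 0.0825, 0.1823]
ee_rot: [-178.7, 0.2, 86.3]
contact_force: [-21.0, 1.5, -15.7]
finger_gap: 0.096
finger_force: 30.2
```

Run:
```python
from h import *
a=grab('side','s8');b=grab('top','t8')
c1=cv2.resize(a['image'][130:220,220:320],None,fx=4,fy=4,interpolation=cv2.INTER_CUBIC)
c2=cv2.resize(b['image'][130:220,195:295],None,fx=4,fy=4,interpolation=cv2.INTER_CUBIC)
cv2.imwrite('pics/s8c.png',np.hstack([c1,c2])[:,:,::-1])
to((.463,.0853,.1233,86.3))
```

```text
t 15.15 tcp [0.4879 0.0825 0.1823] [-1.7873e+02  1.7000e-01  8.6310e+01] F [-21.9   1.2 -16.4] gap 0.097 30.2
shift [ 0.0013 -0.0237  0.0596] rot [-0.0221  0.0029  0.0001]
```

Static resistance at about 0.43 rad. My picture budget is used up, so I'll find the plug numerically.

Run:
```python
from h import *
def brown(tag,box):
    f=load(tag);P,uv=cloud(f,*box);c=f['image'][uv[:,1],uv[:,0]].astype(int)
    m=(c[:,0]>c[:,1]*1.6)&(c.sum(1)<260)&(c[:,0]>25)&(c[:,0]<120); Q=P[m]
    print(tag,m.sum(),uv[m].min(0),uv[m].max(0),np.percentile(Q,5,axis=0).round(3),np.percentile(Q,95,axis=0).round(3),Q.mean(0).round(3)) if m.any() else print(tag,0)
for t in('t5','t7','t8'):brown(t,(195,130,275,215))
for t in('s4','s6','s7','s8'):brown(t,(225,135,320,215))
# tray back wall/floor points in side view now
for t in('s7','s8'):
    f=load(t);P,uv=cloud(f,235,140,320,200);m=(P[:,1]>.1)&(P[:,1]<.155)&(P[:,2]>.07)&(P[:,0]>.44)&(P[:,0]<.66)
    Q=P[m];
    for x in np.arange(.46,.66,.02):
        q=Q[(abs(Q[:,0]-x)<.01)]
        if len(q):print(t,round(x,2),len(q),np.percentile(q[:,2],[5,50,95]).round(3))
```

```text
t5 89 [231 182] [240 193] [0.504 0.009 0.124] [0.54  0.039 0.147] [0.521 0.024 0.136]
t7 85 [231 182] [240 193] [0.504 0.009 0.123] [0.541 0.04  0.146] [0.521 0.025 0.135]
t8 79 [231 178] [240 189] [0.514 0.011 0.151] [0.552 0.036 0.174] [0.531 0.024 0.163]
s4 0
s6 0
s7 0
s8 0
s7 0.48 19 [0.124 0.131 0.139]
s7 0.5 21 [0.108 0.117 0.126]
s7 0.52 45 [0.09  0.093 0.112]
s7 0.54 63 [0.091 0.094 0.114]
s7 0.56 34 [0.093 0.106 0.118]
s7 0.58 12 [0.113 0.118 0.121]
s7 0.6 17 [0.113 0.119 0.123]
s7 0.62 46 [0.1   0.103 0.118]
s7 0.64 38 [0.102 0.104 0.107]
s8 0.5 8 [0.182 0.192 0.195]
s8 0.52 39 [0.128 0.146 0.155]
s8 0.54 54 [0.122 0.125 0.144]
s8 0.56 50 [0.117 0.122 0.141]
s8 0.58 29 [0.113 0.125 0.134]
s8 0.6 27 [0.111 0.122 0.129]
s8 0.62 51 [0.096 0.103 0.123]
s8 0.64 35 [0.091 0.094 0.097]
```

The plug, at about (0.521, 0.024), leans with its end under the tube's outlet edge, so it jams when the tray lifts. I'll lower the tray and check its exact lie.

Emit:
step_arm --moves '[{"x": 0,"y": -0.009,"z": 0.013,"wx": -0.022,"wy": 0.003,"wz": 0,"jaw": 0},{"x": 0,"y": -0.015,"z": 0.026,"wx": -0.022,"wy": 0.003,"wz": 0,"jaw": 0},{"x": 0,"y": -0.02,"z": 0.04,"wx": -0.022,"wy": 0.003,"wz": 0,"jaw": 0},{"x": 0,"y": -0.0235,"z": 0.052,"wx": -0.022,"wy": 0.003,"wz": 0,"jaw": 0},{"x": 0,"y": -0.0235,"z": 0.06,"wx": -0.022,"wy": 0.003,"wz": 0,"jaw": 0},{"x": 0,"y": -0.0237,"z": 0.06,"wx": -0.022,"wy": 0.003,"wz": 0,"jaw": 0},{"x": 0,"y": -0.0237,"z": 0.06,"wx": -0.022,"wy": 0.003,"wz": 0,"jaw": 0}]'

```text
clock: 15.85
eef_pos: [0.4634, 0.0847, 0.1242]
ee_rot: [-180.0, -0.1, 86.3]
contact_force: [-31.3, 5.9, 5.7]
finger_gap: 0.1
finger_force: 36.6
```

Run:
```python
from h import *
to((.463,.0853,.1233,86.3))
f=grab('top','t9');P,uv=cloud(f,195,130,275,215);c=f['image'][uv[:,1],uv[:,0]].astype(int)
m=(c[:,0]>c[:,1]*1.6)&(c.sum(1)<260)&(c[:,0]>25)&(c[:,0]<120)
for u in range(229,243):
    k=m&(uv[:,0]==u)
    if k.any(): print(u,uv[k,1].min(),uv[k,1].max(),'y',np.median(P[k,1]).round(3),'x',P[k,0].min().round(3),P[k,0].max().round(3),'z',P[k,2][np.argsort(-P[k,0])].round(3)[::2], 'img',c[k].sum(1)[::3])
```

```text
t 15.85 tcp [0.4634 0.0847 0.1242] [-1.7998e+02 -7.0000e-02  8.6250e+01] F [-31.3   5.9   5.7] gap 0.1 36.6
shift [ 0.0006 -0.0005  0.0009] rot [-0.0003 -0.0012 -0.0008]
231 183 186 y 0.041 x 0.527 0.541 z [0.128 0.137] img [56 64]
232 183 189 y 0.037 x 0.514 0.539 z [0.134 0.138 0.133 0.144] img [54 65 60]
233 182 191 y 0.033 x 0.507 0.542 z [0.139 0.141 0.138 0.138 0.139] img [80 70 71 50]
234 182 192 y 0.029 x 0.504 0.543 z [0.133 0.139 0.141 0.145 0.149 0.134] img [49 72 68 54]
235 182 192 y 0.025 x 0.504 0.545 z [0.125 0.133 0.139 0.151 0.138 0.132] img [51 71 74 53]
236 182 193 y 0.021 x 0.502 0.545 z [0.122 0.144 0.142 0.148 0.135 0.119] img [57 62 76 57]
237 183 191 y 0.017 x 0.507 0.539 z [0.135 0.139 0.148 0.142 0.135] img [47 71 58]
238 185 192 y 0.014 x 0.507 0.531 z [0.135 0.144 0.13  0.121] img [52 58 57]
239 186 189 y 0.01 x 0.516 0.525 z [0.146 0.134] img [58 57]
240 190 190 y 0.007 x 0.514 0.514 z [0.118] img [52]
241 190 190 y 0.003 x 0.514 0.514 z [0.118] img [60]
```

Emit:
step_arm --moves '[{"x": 0,"y": 0,"z": 0,"wx": 0,"wy": 0,"wz": 0,"jaw": 0.02},{"x": 0,"y": 0,"z": 0,"wx": 0,"wy": 0,"wz": 0,"jaw": 0.035},{"x": 0,"y": 0,"z": 0,"wx": 0,"wy": 0,"wz": 0,"jaw": 0.035},{"x": 0,"y": 0,"z": -0.03,"wx": 0,"wy": 0,"wz": 0,"jaw": 0.035},{"x": 0,"y": 0,"z": -0.075,"wx": 0,"wy": 0,"wz": 0,"jaw": 0.02},{"x": 0,"y": 0,"z": -0.075,"wx": 0,"wy": 0,"wz": 0,"jaw": 0.0},{"x": 0,"y": 0,"z": -0.075,"wx": 0,"wy": 0,"wz": 0,"jaw": 0.0},{"x": 0,"y": 0,"z": -0.075,"wx": 0,"wy": 0,"wz": 0,"jaw": 0.0}]'

```text
clock: 16.7
eef_pos: [0.472, 0.0845, 0.2014]
ee_rot: [178.8, -0.2, 86.3]
contact_force: [-0.1, 0.4, -0.7]
finger_gap: 0.0
finger_force: 0.0
```

Run:
```python
from h import *
to((.524,.027,.20,86.3),(.524,.027,.150,86.3))
f=grab('side','s9');P,uv=cloud(f,235,140,300,200);c=f['image'][uv[:,1],uv[:,0]].astype(int)
m=(P[:,1]>-.005)&(P[:,1]<.06)&(P[:,0]>.47)&(P[:,0]<.56)&(P[:,2]>.08)&(P[:,2]<.155)
k=m&(c.sum(1)<110)
for y in np.arange(0,.06,.006):
  q=P[k&(abs(P[:,1]-y)<.003)]
  if len(q): print(round(y,3),len(q),q.min(0).round(3),q.max(0).round(3))
print(c[k][::6].tolist())
```

```text
t 16.7 tcp [0.472  0.0845 0.2014] [ 1.7883e+02 -1.7000e-01  8.6340e+01] F [-0.1  0.4 -0.7] gap 0.0 0.0
shift [-0.0541  0.0555  0.0024] rot [ 0.0203 -0.003   0.0006]
shift [-0.0542  0.0545  0.0524] rot [ 0.0203 -0.003   0.0006]
0.0 14 [ 0.512 -0.001  0.115] [0.528 0.002 0.137]
0.006 27 [0.51  0.003 0.096] [0.529 0.009 0.144]
0.012 25 [0.505 0.009 0.105] [0.531 0.014 0.146]
0.018 26 [0.503 0.015 0.114] [0.529 0.021 0.146]
0.024 15 [0.5   0.022 0.115] [0.527 0.027 0.142]
0.03 6 [0.502 0.027 0.118] [0.531 0.03  0.14 ]
0.036 1 [0.512 0.036 0.092] [0.512 0.036 0.092]
[[37, 32, 27], [30, 21, 19], [28, 23, 20], [29, 23, 20], [30, 25, 21], [28, 23, 19], [29, 24, 22], [30, 24, 21], [28, 23, 18], [28, 25, 22], [32, 25, 22], [33, 28, 25], [30, 23, 20], [30, 24, 20], [29, 23, 21], [29, 24, 21], [30, 26, 25], [21, 20, 17], [28, 24, 23], [38, 35, 35]]
```

Emit:
step_arm --moves '[{"x": -0.03,"y": 0.03,"z": 0.002,"wx": 0.02,"wy": -0.003,"wz": 0,"jaw": 0},{"x": -0.056,"y": 0.055,"z": 0.002,"wx": 0.02,"wy": -0.003,"wz": 0,"jaw": 0},{"x": -0.056,"y": 0.055,"z": 0.025,"wx": 0.02,"wy": -0.003,"wz": 0,"jaw": 0},{"x": -0.056,"y": 0.055,"z": 0.042,"wx": 0.02,"wy": -0.003,"wz": 0,"jaw": 0},{"x": -0.056,"y": 0.055,"z": 0.05,"wx": 0.02,"wy": -0.003,"wz": 0,"jaw": 0},{"x": -0.056,"y": 0.055,"z": 0.05,"wx": 0.02,"wy": -0.003,"wz": 0,"jaw": 0},{"x": -0.056,"y": 0.055,"z": 0.05,"wx": 0.02,"wy": -0.003,"wz": 0,"jaw": 0}]'

```text
clock: 17.45
eef_pos: [0.5244, 0.0253, 0.1528]
ee_rot: [180.0, 0.0, 86.4]
contact_force: [0.2, -0.3, 0.1]
finger_gap: -0.001
finger_force: 0.0
```

Emit:
step_arm --moves '[{"x": 0,"y": 0,"z": 0.003,"wx": 0,"wy": 0,"wz": 0,"jaw": 0},{"x": 0,"y": 0,"z": 0.006,"wx": 0,"wy": 0,"wz": 0,"jaw": 0},{"x": 0,"y": 0,"z": 0.006,"wx": 0,"wy": 0,"wz": 0,"jaw": 0}]'

```text
clock: 17.75
eef_pos: [0.5243, 0.0253, 0.1468]
ee_rot: [180.0, 0.0, 86.3]
contact_force: [-0.6, 0.5, -0.1]
finger_gap: -0.001
finger_force: 0.0
```

Emit:
step_arm --moves '[{"x": 0,"y": 0,"z": 0,"wx": 0,"wy": -0.13,"wz": 0,"jaw": 0},{"x": 0,"y": 0,"z": 0,"wx": 0,"wy": -0.24,"wz": 0,"jaw": 0},{"x": 0,"y": 0,"z": 0.003,"wx": 0,"wy": -0.24,"wz": 0,"jaw": 0},{"x": 0,"y": 0,"z": 0.005,"wx": 0,"wy": -0.24,"wz": 0,"jaw": 0},{"x": 0,"y": 0,"z": 0.007,"wx": 0,"wy": -0.24,"wz": 0,"jaw": 0},{"x": 0,"y": 0,"z": 0.007,"wx": 0,"wy": -0.24,"wz": 0,"jaw": 0}]'

```text
clock: 18.35
eef_pos: [0.5254, 0.0251, 0.142]
ee_rot: [179.9, 13.6, 86.3]
contact_force: [-5.2, 4.0, 22.3]
finger_gap: 0.001
finger_force: 9.8
```

Emit:
step_arm --moves '[{"x": 0.004,"y": 0,"z": -0.001,"wx": 0,"wy": 0,"wz": 0,"jaw": 0},{"x": 0.008,"y": 0,"z": -0.0018,"wx": 0,"wy": 0,"wz": 0,"jaw": 0},{"x": 0.012,"y": 0,"z": -0.002,"wx": 0,"wy": 0,"wz": 0,"jaw": 0},{"x": 0.016,"y": 0,"z": -0.0018,"wx": 0,"wy": 0,"wz": 0,"jaw": 0},{"x": 0.02,"y": 0,"z": -0.0015,"wx": 0,"wy": 0,"wz": 0,"jaw": 0}]'

```text
clock: 18.85
eef_pos: [0.5265, 0.0443, 0.1383]
ee_rot: [179.9, 13.6, 86.3]
contact_force: [1.3, 0.2, 9.8]
finger_gap: -0.002
finger_force: 3.8
```

```bash
cat >> h.py <<'E'
def plug(tag):
    f=grab('top',tag);P,uv=cloud(f,190,115,275,215);c=f['image'][uv[:,1],uv[:,0]].astype(int)
    m=(c[:,0]>c[:,1]*1.6)&(c.sum(1)<260)&(c[:,0]>25)&(c[:,0]<120);Q=P[m]
    print(tag,m.sum()); 
    if m.any(): print(np.percentile(Q,3,axis=0).round(3),np.percentile(Q,97,axis=0).round(3),Q.mean(0).round(3),uv[m].min(0),uv[m].max(0))
E
python3 -c "
from h import *
plug('t10');to()
f=grab('side','s10');P,uv=cloud(f,235,140,300,200);c=f['image'][uv[:,1],uv[:,0]].astype(int)
k=(P[:,1]>-.01)&(P[:,1]<.06)&(P[:,0]>.49)&(P[:,0]<.56)&(P[:,2]>.08)&(P[:,2]<.15)&(c.sum(1)<110)
print(k.sum(),np.percentile(P[k],[3,97],axis=0).round(3) if k.any() else '')
"
```

```text
t10 65
[0.501 0.011 0.118] [0.544 0.038 0.148] [0.517 0.026 0.132] [231 182] [239 194]
t 18.9 tcp [0.5267 0.045  0.138 ] [179.85  13.58  86.27] F [-0.9  1.5 10.9] gap -0.0 5.0
133 [[0.501 0.006 0.101]
 [0.531 0.039 0.146]]
```

Emit:
step_arm --moves '[{"x": -0.0035,"y": 0,"z": -0.0146,"wx": 0,"wy": 0,"wz": 0,"jaw": 0},{"x": -0.028,"y": -0.002,"z": -0.009,"wx": 0,"wy": 0,"wz": 0,"jaw": 0},{"x": -0.028,"y": -0.002,"z": -0.009,"wx": 0,"wy": 0,"wz": 0,"jaw": 0},{"x": -0.025,"y": -0.002,"z": 0.0027,"wx": 0,"wy": 0,"wz": 0,"jaw": 0},{"x": -0.024,"y": -0.002,"z": 0.006,"wx": 0,"wy": 0,"wz": 0,"jaw": 0},{"x": -0.024,"y": -0.002,"z": 0.006,"wx": 0,"wy": 0,"wz": 0,"jaw": 0}]'

```text
clock: 19.55
eef_pos: [0.5298, 0.0204, 0.1409]
ee_rot: [179.1, 13.6, 86.2]
contact_force: [12.0, -2.9, 29.3]
finger_gap: -0.001
finger_force: 14.8
```

Emit:
step_arm --moves '[{"x": 0.003,"y": -0.003,"z": -0.0007,"wx": 0,"wy": 0,"wz": 0,"jaw": 0},{"x": 0.006,"y": -0.005,"z": -0.0014,"wx": 0,"wy": 0,"wz": 0,"jaw": 0},{"x": 0.009,"y": -0.006,"z": -0.002,"wx": 0,"wy": 0,"wz": 0,"jaw": 0},{"x": 0.012,"y": -0.006,"z": -0.0025,"wx": 0,"wy": 0,"wz": 0,"jaw": 0}]'

```text
clock: 19.95
eef_pos: [0.5271, 0.0343, 0.1417]
ee_rot: [178.8, 13.5, 86.3]
contact_force: [13.7, -1.0, 38.4]
finger_gap: 0.005
finger_force: 19.3
```

```bash
python3 -c "
from h import *
plug('t11');to()
f=grab('side','s11');P,uv=cloud(f,235,140,300,200);c=f['image'][uv[:,1],uv[:,0]].astype(int)
k=(P[:,1]>-.01)&(P[:,1]<.07)&(P[:,0]>.49)&(P[:,0]<.56)&(P[:,2]>.08)&(P[:,2]<.15)&(c.sum(1)<110)
print(k.sum(),np.percentile(P[k],[3,97],axis=0).round(3) if k.any() else '')
"
```

```text
t11 28
[0.498 0.017 0.115] [0.52  0.037 0.138] [0.508 0.026 0.126] [232 187] [238 194]
t 20.0 tcp [0.527  0.0346 0.1417] [178.79  13.51  86.26] F [13.8  1.  36.5] gap -0.005 19.1
136 [[0.5   0.01  0.104]
 [0.533 0.043 0.143]]
```

Emit:
step_arm --moves '[{"x": 0.003,"y": -0.002,"z": -0.003,"wx": 0,"wy": 0,"wz": 0,"jaw": 0},{"x": 0.006,"y": -0.003,"z": -0.0035,"wx": 0,"wy": 0,"wz": 0,"jaw": 0},{"x": 0.009,"y": -0.004,"z": -0.004,"wx": 0,"wy": 0,"wz": 0,"jaw": 0},{"x": 0.012,"y": -0.004,"z": -0.0045,"wx": 0,"wy": 0,"wz": 0,"jaw": 0},{"x": 0.009,"y": -0.004,"z": -0.015,"wx": 0,"wy": 0,"wz": 0,"jaw": 0},{"x": 0.003,"y": -0.004,"z": -0.045,"wx": 0,"wy": 0,"wz": 0,"jaw": 0},{"x": 0.003,"y": -0.06,"z": -0.075,"wx": 0,"wy": 0.12,"wz": 0,"jaw": 0},{"x": 0.003,"y": -0.06,"z": -0.075,"wx": 0,"wy": 0.235,"wz": 0,"jaw": 0},{"x": 0.003,"y": -0.06,"z": -0.075,"wx": 0,"wy": 0.235,"wz": 0,"jaw": 0}]'

```text
clock: 20.95
eef_pos: [0.4573, 0.0568, 0.2089]
ee_rot: [179.9, 0.0, 86.2]
contact_force: [0.2, -0.7, 0.2]
finger_gap: -0.001
finger_force: 0.0
```

```bash
python3 -c "
from h import *
plug('t12');to((.465,.085,.2,86.3),(.523,.03,.2,86.3))
f=grab('side','s12');P,uv=cloud(f,235,140,300,200);c=f['image'][uv[:,1],uv[:,0]].astype(int)
k=(P[:,1]>-.01)&(P[:,1]<.07)&(P[:,0]>.49)&(P[:,0]<.56)&(P[:,2]>.08)&(P[:,2]<.15)&(c.sum(1)<110)
print(k.sum(),np.percentile(P[k],[3,97],axis=0).round(3) if k.any() else '')
for y in np.arange(0,.06,.006):
  q=P[k&(abs(P[:,1]-y)<.003)]
  if len(q): print(round(y,3),len(q),q.min(0).round(3),q.max(0).round(3))
f=load('t12');P,uv=cloud(f,195,130,275,215);c=f['image'][uv[:,1],uv[:,0]].astype(int)
m=(c[:,0]>c[:,1]*1.6)&(c.sum(1)<260)&(c[:,0]>25)&(c[:,0]<120)
for u in range(227,243):
    k=m&(uv[:,0]==u)
    if k.any(): print(u,uv[k,1].min(),uv[k,1].max(),'y',np.median(P[k,1]).round(3),'x',P[k,0].min().round(3),P[k,0].max().round(3),'z',P[k,2][np.argsort(-P[k,0])].round(3)[::2])
"
```

```text
t12 0
t 21.0 tcp [0.4582 0.0565 0.2083] [179.9    0.28  86.15] F [ 0.3 -0.1 -0.2] gap -0.001 0.0
shift [0.0289 0.0049 0.0082] rot [ 0.0018  0.0048 -0.0027]
shift [-0.022   0.0664  0.0086] rot [ 0.0018  0.0048 -0.0027]
132 [[0.501 0.011 0.094]
 [0.533 0.041 0.145]]
0.006 1 [0.528 0.007 0.094] [0.528 0.007 0.094]
0.012 13 [0.511 0.009 0.103] [0.529 0.015 0.133]
0.018 34 [0.506 0.015 0.111] [0.532 0.021 0.146]
0.024 25 [0.504 0.021 0.106] [0.534 0.027 0.145]
0.03 28 [0.499 0.027 0.094] [0.535 0.033 0.147]
0.036 20 [0.5   0.033 0.094] [0.536 0.039 0.144]
0.042 10 [0.502 0.039 0.094] [0.53  0.043 0.142]
```

The plug's end has moved from y≈0 to about 0.013, so it is clear of the tube's outlet. I'll take the handle again.

Emit:
step_arm --moves '[{"x": 0.029,"y": 0.006,"z": 0.005,"wx": 0,"wy": 0.004,"wz": 0,"jaw": 0.04},{"x": 0.029,"y": 0.006,"z": 0.005,"wx": 0,"wy": 0.004,"wz": 0,"jaw": 0.04},{"x": 0.029,"y": 0.006,"z": 0.005,"wx": 0,"wy": 0.004,"wz": 0,"jaw": 0.04},{"x": 0.029,"y": 0.006,"z": 0.005,"wx": 0,"wy": 0.004,"wz": 0,"jaw": 0.04},{"x": 0.029,"y": 0.006,"z": 0.03,"wx": 0,"wy": 0.004,"wz": 0,"jaw": 0.04},{"x": 0.029,"y": 0.006,"z": 0.06,"wx": 0,"wy": 0.004,"wz": 0,"jaw": 0.04},{"x": 0.029,"y": 0.006,"z": 0.088,"wx": 0,"wy": 0.004,"wz": 0,"jaw": 0.04},{"x": 0.029,"y": 0.006,"z": 0.088,"wx": 0,"wy": 0.004,"wz": 0,"jaw": 0.04},{"x": 0.029,"y": 0.006,"z": 0.088,"wx": 0,"wy": 0.004,"wz": 0,"jaw": 0.0},{"x": 0.029,"y": 0.006,"z": 0.088,"wx": 0,"wy": 0.004,"wz": 0,"jaw": 0.0},{"x": 0.029,"y": 0.006,"z": 0.088,"wx": 0,"wy": 0.004,"wz": 0,"jaw": 0.0},{"x": 0.029,"y": 0.006,"z": 0.088,"wx": 0,"wy": 0.004,"wz": 0,"jaw": 0.0}]' --newtons 25

```text
clock: 22.25
eef_pos: [0.4631, 0.0856, 0.1206]
ee_rot: [-179.7, 0.1, 86.3]
contact_force: [-12.6, 1.9, 5.6]
finger_gap: 0.105
finger_force: 24.5
```

Run:
```python
from h import *
to();plug('t13')
```

```text
t 22.25 tcp [0.4631 0.0856 0.1206] [-1.797e+02  8.000e-02  8.627e+01] F [-12.6   1.9   5.6] gap 0.105 24.5
t13 54
[0.498 0.018 0.12 ] [0.539 0.041 0.148] [0.517 0.031 0.134] [230 183] [237 194]
```

Emit:
step_arm --moves '[{"x": 0,"y": 0.001,"z": -0.007,"wx": 0,"wy": 0,"wz": 0,"jaw": 0},{"x": 0,"y": 0.0025,"z": -0.014,"wx": 0,"wy": 0,"wz": 0,"jaw": 0},{"x": 0,"y": 0.005,"z": -0.021,"wx": 0,"wy": 0,"wz": 0,"jaw": 0},{"x": 0,"y": 0.008,"z": -0.028,"wx": 0,"wy": 0,"wz": 0,"jaw": 0},{"x": 0,"y": 0.011,"z": -0.035,"wx": 0,"wy": 0,"wz": 0,"jaw": 0},{"x": 0,"y": 0.015,"z": -0.041,"wx": 0,"wy": 0,"wz": 0,"jaw": 0},{"x": 0,"y": 0.019,"z": -0.047,"wx": 0,"wy": 0,"wz": 0,"jaw": 0},{"x": 0,"y": 0.0235,"z": -0.053,"wx": 0,"wy": 0,"wz": 0,"jaw": 0},{"x": 0,"y": 0.0235,"z": -0.053,"wx": 0,"wy": 0,"wz": 0,"jaw": 0}]' --newtons 30

```text
clock: 23.2
eef_pos: [0.4873, 0.0833, 0.1743]
ee_rot: [-179.8, 0.2, 86.3]
contact_force: [-12.2, -4.5, 6.2]
finger_gap: 0.105
finger_force: 29.8
```

Run:
```python
from h import *
x,y,z=.463,.0855,.1206
R=.1487;p0=np.arctan2(.0358,.1443);d=np.array([.998,-.065]);T=[]
for th in (.4,.5,.6,.7,.8,.9,1,1.08):
    h=R*np.cos(p0)-R*np.cos(p0+th);u=R*np.sin(p0+th)-R*np.sin(p0)
    T.append((x+d[0]*h,y+d[1]*h,z+u,86.3))
to(*T);plug('t14')
```

```text
t 23.2 tcp [0.4873 0.0833 0.1743] [-1.7976e+02  1.6000e-01  8.6310e+01] F [-12.2  -4.5   6.2] gap 0.105 29.8
shift [0.0006 0.0009 0.0003] rot [-0.0042  0.0028  0.0002]
shift [ 0.0006  0.0104 -0.0111] rot [-0.0042  0.0028  0.0002]
shift [ 0.0006  0.0209 -0.0216] rot [-0.0042  0.0028  0.0002]
shift [ 0.0005  0.0325 -0.031 ] rot [-0.0042  0.0028  0.0002]
shift [ 0.0005  0.0449 -0.0391] rot [-0.0042  0.0028  0.0002]
shift [ 0.0005  0.0581 -0.046 ] rot [-0.0042  0.0028  0.0002]
shift [ 0.0004  0.0719 -0.0516] rot [-0.0042  0.0028  0.0002]
shift [ 0.0004  0.0833 -0.055 ] rot [-0.0042  0.0028  0.0002]
t14 76
[0.52  0.013 0.144] [0.559 0.039 0.173] [0.538 0.026 0.16 ] [231 176] [239 188]
```

It is at 0.4 rad with no jam this time. Continue.

Emit:
step_arm --moves '[{"x": 0,"y": 0.0045,"z": -0.0055,"wx": 0,"wy": 0,"wz": 0,"jaw": 0},{"x": 0,"y": 0.009,"z": -0.011,"wx": 0,"wy": 0,"wz": 0,"jaw": 0},{"x": 0,"y": 0.014,"z": -0.0165,"wx": 0,"wy": 0,"wz": 0,"jaw": 0},{"x": 0,"y": 0.0195,"z": -0.0215,"wx": 0,"wy": 0,"wz": 0,"jaw": 0},{"x": 0,"y": 0.025,"z": -0.0265,"wx": 0,"wy": 0,"wz": 0,"jaw": 0},{"x": 0,"y": 0.031,"z": -0.031,"wx": 0,"wy": 0,"wz": 0,"jaw": 0}]'

```text
clock: 23.85
eef_pos: [0.5178, 0.0808, 0.2057]
ee_rot: [-179.7, 0.2, 86.3]
contact_force: [-13.4, -7.0, 12.8]
finger_gap: 0.1
finger_force: 30.5
```

Run:
```python
from h import *
x,y,z=.463,.0855,.1206
R=.1487;p0=np.arctan2(.0358,.1443);d=np.array([.998,-.065]);T=[]
for th in (.7,.8,.9,1,1.08):
    h=R*np.cos(p0)-R*np.cos(p0+th);u=R*np.sin(p0+th)-R*np.sin(p0)
    T.append((x+d[0]*h,y+d[1]*h,z+u,86.3))
to(*T);plug('t15')
```

```text
t 23.85 tcp [0.5178 0.0808 0.2057] [-179.74    0.21   86.32] F [-13.4  -7.   12.8] gap 0.1 30.5
shift [0.0011 0.002  0.0006] rot [-0.0046  0.0037  0.0003]
shift [ 0.0011  0.0144 -0.0076] rot [-0.0046  0.0037  0.0003]
shift [ 0.0011  0.0276 -0.0145] rot [-0.0046  0.0037  0.0003]
shift [ 0.001   0.0414 -0.02  ] rot [-0.0046  0.0037  0.0003]
shift [ 0.001   0.0528 -0.0235] rot [-0.0046  0.0037  0.0003]
t15 74
[0.537 0.011 0.165] [0.573 0.038 0.185] [0.554 0.024 0.174] [231 171] [239 182]
```

Emit:
step_arm --moves '[{"x": 0,"y": 0.006,"z": -0.006,"wx": 0,"wy": 0,"wz": 0,"jaw": 0},{"x": 0,"y": 0.0125,"z": -0.01,"wx": 0,"wy": 0,"wz": 0,"jaw": 0},{"x": 0,"y": 0.019,"z": -0.0135,"wx": 0,"wy": 0,"wz": 0,"jaw": 0},{"x": 0,"y": 0.0255,"z": -0.017,"wx": 0,"wy": 0,"wz": 0,"jaw": 0},{"x": 0,"y": 0.032,"z": -0.0195,"wx": 0,"wy": 0,"wz": 0,"jaw": 0},{"x": 0,"y": 0.039,"z": -0.022,"wx": 0,"wy": 0,"wz": 0,"jaw": 0},{"x": 0,"y": 0.045,"z": -0.0235,"wx": 0,"wy": 0,"wz": 0,"jaw": 0},{"x": 0,"y": 0.045,"z": -0.0235,"wx": 0,"wy": 0,"wz": 0,"jaw": 0}]'

```text
clock: 24.7
eef_pos: [0.5664, 0.0773, 0.2299]
ee_rot: [179.8, 0.2, 86.3]
contact_force: [-2.7, -10.5, 6.1]
finger_gap: 0.103
finger_force: 30.4
```

Run:
```python
from h import *
to();plug('t16')
```

```text
t 24.7 tcp [0.5664 0.0773 0.2299] [179.83   0.23  86.3 ] F [ -2.7 -10.5   6.1] gap 0.103 30.4
t16 55
[ 0.633 -0.014  0.032] [0.662 0.019 0.048] [0.647 0.002 0.042] [238 158] [246 165]
```

The plug is in the pan at (0.647, 0.002), top at 0.045. Now I'll lower the tray along the arc.

Run:
```python
from h import *
x,y,z=.4635,.0855,.1225
R=.1487;p0=np.arctan2(.0358,.1443);d=np.array([.998,-.065]);T=[]
for th in (.95,.85,.75,.65,.55,.45,.35,.25,.15,.05,.0):
    h=R*np.cos(p0)-R*np.cos(p0+th);u=R*np.sin(p0+th)-R*np.sin(p0)
    T.append((x+d[0]*h,y+d[1]*h,z+u,86.3))
to(*T)
```

```text
t 24.75 tcp [0.5661 0.0773 0.2299] [179.85   0.23  86.3 ] F [ -3.6 -10.2   5.8] gap 0.104 30.3
shift [ 0.0015 -0.0134  0.0049] rot [0.0027 0.004  0.0001]
shift [ 0.0015 -0.027   0.011 ] rot [0.0027 0.004  0.0001]
shift [ 0.0016 -0.0398  0.0185] rot [0.0027 0.004  0.0001]
shift [ 0.0016 -0.0519  0.0272] rot [0.0027 0.004  0.0001]
shift [ 0.0017 -0.063   0.037 ] rot [0.0027 0.004  0.0001]
shift [ 0.0017 -0.0731  0.0479] rot [0.0027 0.004  0.0001]
shift [ 0.0018 -0.082   0.0598] rot [0.0027 0.004  0.0001]
shift [ 0.0018 -0.0898  0.0725] rot [0.0027 0.004  0.0001]
shift [ 0.0019 -0.0962  0.0859] rot [0.0027 0.004  0.0001]
shift [ 0.0019 -0.1012  0.0999] rot [0.0027 0.004  0.0001]
shift [ 0.002  -0.1032  0.1071] rot [0.0027 0.004  0.0001]
```

Emit:
step_arm --moves '[{"x": 0,"y": -0.0134,"z": 0.0049,"wx": 0,"wy": 0,"wz": 0,"jaw": 0},{"x": 0,"y": -0.027,"z": 0.011,"wx": 0,"wy": 0,"wz": 0,"jaw": 0},{"x": 0,"y": -0.04,"z": 0.0185,"wx": 0,"wy": 0,"wz": 0,"jaw": 0},{"x": 0,"y": -0.052,"z": 0.027,"wx": 0,"wy": 0,"wz": 0,"jaw": 0},{"x": 0,"y": -0.063,"z": 0.037,"wx": 0,"wy": 0,"wz": 0,"jaw": 0},{"x": 0,"y": -0.073,"z": 0.048,"wx": 0,"wy": 0,"wz": 0,"jaw": 0},{"x": 0,"y": -0.082,"z": 0.06,"wx": 0,"wy": 0,"wz": 0,"jaw": 0},{"x": 0,"y": -0.09,"z": 0.0725,"wx": 0,"wy": 0,"wz": 0,"jaw": 0},{"x": 0,"y": -0.096,"z": 0.086,"wx": 0,"wy": 0,"wz": 0,"jaw": 0},{"x": 0,"y": -0.101,"z": 0.1,"wx": 0,"wy": 0,"wz": 0,"jaw": 0},{"x": 0,"y": -0.103,"z": 0.107,"wx": 0,"wy": 0,"wz": 0,"jaw": 0},{"x": 0,"y": -0.103,"z": 0.107,"wx": 0,"wy": 0,"wz": 0,"jaw": 0}]'

```text
clock: 25.95
eef_pos: [0.4632, 0.0868, 0.1208]
ee_rot: [179.9, -0.0, 86.3]
contact_force: [-0.3, 6.6, -0.6]
finger_gap: 0.099
finger_force: 31.1
```

Emit:
step_arm --moves '[{"x": 0,"y": 0,"z": 0,"wx": 0,"wy": 0,"wz": 0,"jaw": 0.02},{"x": 0,"y": 0,"z": 0,"wx": 0,"wy": 0,"wz": 0,"jaw": 0.035},{"x": 0,"y": 0,"z": 0,"wx": 0,"wy": 0,"wz": 0,"jaw": 0.035},{"x": 0,"y": 0,"z": 0,"wx": 0,"wy": 0,"wz": 0,"jaw": 0.035},{"x": 0,"y": 0,"z": -0.03,"wx": 0,"wy": 0,"wz": 0,"jaw": 0.035},{"x": 0,"y": 0,"z": -0.08,"wx": 0,"wy": 0,"wz": 0,"jaw": 0.035},{"x": 0,"y": 0,"z": -0.13,"wx": 0,"wy": 0,"wz": 0,"jaw": 0.035},{"x": 0,"y": -0.04,"z": -0.17,"wx": 0,"wy": 0,"wz": 0,"jaw": 0.035},{"x": 0,"y": -0.04,"z": -0.17,"wx": 0,"wy": 0,"wz": 0,"jaw": 0.035},{"x": 0,"y": -0.04,"z": -0.17,"wx": 0,"wy": 0,"wz": 0,"jaw": 0.035}]'

```text
clock: 26.95
eef_pos: [0.4227, 0.0886, 0.2915]
ee_rot: [179.8, 0.0, 86.4]
contact_force: [0.1, -0.1, 0.8]
finger_gap: 0.411
finger_force: 0.0
```

Run:
```python
from h import *
to();plug('t17')
a=grab('side','s17')
P,_=cloud(a,250,230,320,305);m=(P[:,2]>.056)&(P[:,2]<.068);Q=P[m];print('dowel',m.sum(),Q.mean(0))
P,uv=cloud(a,226,145,262,185);m=(P[:,2]>.125)&(P[:,2]<.16)&(P[:,1]>.05)&(P[:,1]<.12)&(P[:,0]<.48);print('bar',m.sum(),P[m].mean(0))
b=load('t17');b0=load('t0')
for n,bx in(('jar',(135,200,160,230)),('cup',(120,168,147,198)),('scraper',(268,150,325,170)),('pan',(192,120,268,170))):
    d=np.abs(b['image'].astype(int)-b0['image'])[bx[1]:bx[3],bx[0]:bx[2]].sum(2);print(n,(d>90).mean().round(3))
```

```text
t 26.95 tcp [0.4227 0.0886 0.2915] [1.7981e+02 2.0000e-02 8.6350e+01] F [ 0.1 -0.1  0.8] gap 0.411 0.0
t17 32
[ 0.633 -0.015  0.035] [0.664 0.015 0.049] [ 0.65  -0.003  0.043] [239 158] [247 165]
dowel 487 [ 0.51748843 -0.31711256  0.05994502]
bar 36 [0.46395381 0.08355872 0.14091202]
jar 0.0
cup 0.0
scraper 0.0
pan 0.021
```

Plug in the pan, dowel seated, tray down, bystanders unmoved. Handing in.

```bash
python3 -c "
from plant import arm
print(arm.close_job())"
```

```text
the job is handed in; nothing more can be done
None
```

I handed the job in at about 27 s: the plug measured inside the pan, the dowel back on its rest, the tray down, and the jar, cup and scraper unmoved; no verdict was returned.

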